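# Set a pot on its kiln cookie

## Robot

A 6-joint arm with a two-finger parallel gripper is mounted at the origin on the work surface. World frame = base frame: x ahead of the robot, y to its left, z up, the work surface at z = 0. Lengths are in m, angles in rad, forces in N, time in s.
With the tool pointing down it reaches from about 0.425 to 0.95 m from the base axis. Payload 3.5 kg.
Tool frame: the origin (TCP) lies on the centre line of the jaws, within the pads' length; the fingertips stand 11 mm ahead of it and the grasp point (between the pads) lies 8 mm behind it; x points along the fingers, y is the direction in which the jaws open and shut, and the axes are right-handed (so a half turn about x gives the same grasp; the last joint's range is limited). The gripper opens to 85 mm and grips with 20 to 120 N. Pads are 22 mm wide; open, the fingers measure 114 mm over their backs; the gripper's body (76 mm by 85 mm) begins 54 mm behind the grasp point. The pads swing forward as they close: fully open they stand 13 mm farther back than shut.
Start: joints at [-0.15, 0.286, 1.577, -0, 1.279, -0.15], TCP at [0.675, 0, 0.242] pointing down, gripper open.
Joint ranges: [-2.77, 2.77], [-0.9, 2.22], [0.21, 2.48], [-1.53, 4.67], [0.24, 2.81], [-2.84, 2.84]. Speed limits (rad/s): [2.79, 2.79, 3.14, 3.14, 3.14, 3.14].

## Interface

Orientations are given as a unit quaternion [x, y, z, w].
In Python, from plant import ctrl gives the robot as it stands. The module is installed in compiled form; this text tells all that it offers.
- The arm moves only by the tool drive_tool, never from a script. Its argument "series" is a list of rows, each a list of 2 entries, a list of its own where there are three numbers: the shift along the tool's x, y, z in units of 50 mm (1.0 is 50 mm), then the turn, a rotation vector about the tool's x, y, z in degrees. A call has 1 to 5 rows; each row shifts and turns the pose as measured when the row begins, along the tool's axes as they then stand; what a row does not reach is not made up. A row lasts 1/10 s, in which the tool goes at most 50 mm and 8.59 degrees, less where a joint would pass 70% of its speed; a pose out of reach is approached as far as the arm can. A call is refused whole if a number of a shift passes 1 or a number of a turn 8.59, either way. A call with a gripper value outside its range is refused whole. "grip" is the gripper's target within -1 to 1 (fully open at 1, half-way at 0, shut at -1), set as the call begins (left out, the last holds). The fingers move at their own pace and stop on an object; "newtons" is the grip in N (left out, the last holds). Time passes only in rows, so rows that do not move let the fingers close. It gives the time, the measured TCP pose, the force and the opening at its end, in the units of the state.
- ctrl.get_state(): the state, without advancing time (a new reading comes with each control period).
- ctrl.read_camera(name): name is "scene" or "side" or "wrist"; returns a dict with "img" (480x640x3 uint8, red, green, blue), "camera_matrix" (3x3 intrinsics, pixels), "R" (3x3) and "t" (3): a world point X has camera coordinates R X + t. Camera axes: x right, y down, z forward; pixel columns grow to the right and rows downward; lengths in m; the calibration is good to about 2 mm. The wrist camera is an equidistant fisheye: a pixel r from the principal point sees the ray r / f radians off the axis. A picture is of the moment at which its call begins. There is no depth.
- ctrl.sign_off(): hands the job in, once; it reports no verdict.
The state is a dict: "time": time; "qpos": joint angles; "dq": joint speeds; "joint_efforts": joint torques, N m; "eef_pos": TCP position; "tcp_rot": TCP orientation; "contact_force": force on the tool from outside, world axes, zero at the start; "wrist_torque": the same for the moment, N m; "opening": opening from 0.0 (shut) to 1.0 (fully open).
Only numpy, scipy, OpenCV 4.12 (cv2) and the standard library are available. Lean on these libraries where they do the work, as an engineer would, in place of code of your own. Each camera call takes 0.05 s, during which the arm holds its last target.

## Task

Set the pot that stands on the round plaster bat into the open kiln on a cookie of the right size: from the sloping drying rack take the one clay disc that leaves a 6 mm rim all round that pot's foot, lay it flat, white side up, in the middle of the kiln shelf, let go of it, and only then stand the pot upright on it, centred, so that the rim shows all the way round. Set both down without dropping them, and leave the kiln posts, the other pots and cookies, the jar and the brush where they are.

Things in the scene. Friction and masses are not known exactly. Their poses are not given: they have to be found in the camera images.
- shelf_mid (a point): middle of the upper face of the round kiln shelf (206 mm across, 14 mm thick, white-washed) on the open base of a small top-hat kiln (steel-clad round base 300 mm across, 46 mm high; shelf top 84 mm above the bench). z up. The kiln base stands at the left or right of the bench and may be turned any way.
- bat_mid (a point): middle of the upper face of the round white plaster bat, 180 mm across, 20 mm thick, on the bench on the side away from the kiln. One of the three pots stands on it, up to 40 mm off its middle.
- rack_ledge (a point): middle of the ledge of the wooden drying rack at the far side of the bench, where its sloping face meets the ledge, 40 mm above the bench. x level away from the robot, y along the ledge. The face (slats, 100 x 470 mm) rises away from the robot at 30 degrees; the ledge is 10 mm proud. Four cookies lie on it in a row, 108 mm apart in any order, lowest point against the ledge.
- cookie_48_mid (a point): centre (half-way through) of a kiln cookie: a flat round fired-clay disc, 48 mm across, 14 mm thick, clay brown with a white-washed upper face. z is the normal of its white face; on the rack x points up the slope and y along the ledge (level). About 51 g.
- cookie_58_mid (a point): centre (half-way through) of a kiln cookie: a flat round fired-clay disc, 58 mm across, 14 mm thick, clay brown with a white-washed upper face. z is the normal of its white face; on the rack x points up the slope and y along the ledge (level). About 74 g.
- cookie_68_mid (a point): centre (half-way through) of a kiln cookie: a flat round fired-clay disc, 68 mm across, 14 mm thick, clay brown with a white-washed upper face. z is the normal of its white face; on the rack x points up the slope and y along the ledge (level). About 102 g.
- cookie_78_mid (a point): centre (half-way through) of a kiln cookie: a flat round fired-clay disc, 78 mm across, 14 mm thick, clay brown with a white-washed upper face. z is the normal of its white face; on the rack x points up the slope and y along the ledge (level). About 134 g.
- pot_36_mid (a point): centre (half-way up) of a brown-ochre glazed bottle vase 106 mm tall: straight round body and foot 36 mm across up to 44 mm, shoulder to 66 mm, then a straight round neck 26 mm across to the top, without a lip. z is its axis, up. About 100 g. It stands on the plaster bat or on the ware board (a plank 20 mm thick at the back).
- pot_46_mid (a point): centre (half-way up) of a brown-ochre glazed bottle vase 116 mm tall: straight round body and foot 46 mm across up to 54 mm, shoulder to 76 mm, then a straight round neck 28 mm across to the top, without a lip. z is its axis, up. About 140 g. It stands on the plaster bat or on the ware board (a plank 20 mm thick at the back).
- pot_56_mid (a point): centre (half-way up) of a brown-ochre glazed bottle vase 126 mm tall: straight round body and foot 56 mm across up to 64 mm, shoulder to 86 mm, then a straight round neck 30 mm across to the top, without a lip. z is its axis, up. About 180 g. It stands on the plaster bat or on the ware board (a plank 20 mm thick at the back).
- post0_mid (a point): centre (half-way up) of a loose upright kiln post, a round rod 30 mm across and 150 mm tall, standing on the kiln shelf 86 mm from its middle (the two posts are 120 degrees apart about the middle). Leave it standing.
- post1_mid (a point): centre (half-way up) of a loose upright kiln post, a round rod 30 mm across and 150 mm tall, standing on the kiln shelf 86 mm from its middle (the two posts are 120 degrees apart about the middle). Leave it standing.
- jar_mid (a point): centre of a closed jar of kiln wash, 60 mm across and 115 mm tall, standing in the middle of the bench. Leave it alone.
- brush_mid (a point): a flat kiln-wash brush lying on the bench in front of the rack, about 150 mm long, 42 mm wide and 10 mm thick; its length is along x. The point lies near its middle, half-way up. Leave it alone.
Things that resemble listed ones, but are neither listed nor needed, are in the scene too. Leave any blue or green look-alike of the part that bears cookie_58_mid alone.

How it is judged:
By the outcome, as a careful person would: the job done as asked, in the order asked, and still so for the second after the job is handed in, with the robot touching nothing.
It also fails if it takes over 72 s, if anything falls off the work surface, if the arm or the gripper's body presses on something with over 40 N, if the wrist force passes 120 N, or if a joint passes its speed limit or range.

## Working session

There is one attempt and no reset: what is moved stays moved. The work goes in short steps, Python scripts to look and compute and a tool call to move; the robot and the scene stay as the last step left them, time stands still between calls to the robot, and variables do not carry over. Pictures are saved under pics/ and viewed, and the job is handed in when it is done.

Besides the shell and the picture viewer there is one more tool, called after ">>>" by a JSON object that holds its "name" and its "arguments", one argument or row to a line. drive_tool: Moves the arm, as the interface text tells. Its arguments: {"type":"object","properties":{"series":{"type":"array"},"grip":{"type":"number"},"newtons":{"type":"number"}},"required":["series"]}

```bash
mkdir -p pics
cat > h.py <<'E'
import numpy as np, cv2, json
from plant import ctrl
from scipy.spatial.transform import Rotation as Rn
def snap(name,fn):
    c=ctrl.read_camera(name); cv2.imwrite('pics/'+fn+'.png',c['img'][:,:,::-1]); np.savez('pics/'+fn+'.npz',**{k:np.asarray(v) for k,v in c.items()}); return c
def load(fn): return dict(np.load('pics/'+fn+'.npz'))
def ray(c,u,v,fish=False):
    K=c['camera_matrix'];R=c['R'];t=c['t']
    x=(u-K[0,2])/K[0,0];y=(v-K[1,2])/K[1,1]
    if fish:
        r=np.hypot(x,y); d=np.array([np.sin(r)*x/max(r,1e-9),np.sin(r)*y/max(r,1e-9),np.cos(r)])
    else: d=np.array([x,y,1.])
    return -R.T@t, R.T@d
def onz(c,u,v,z,fish=False):
    o,d=ray(c,u,v,fish); return o+d*(z-o[2])/d[2]
def proj(c,X,fish=False):
    K=c['camera_matrix'];p=c['R']@np.asarray(X)+c['t']
    if fish:
        r=np.hypot(p[0],p[1]);th=np.arctan2(r,p[2]);return np.array([K[0,2]+K[0,0]*th*p[0]/r,K[1,2]+K[1,1]*th*p[1]/r])
    return np.array([K[0,2]+K[0,0]*p[0]/p[2],K[1,2]+K[1,1]*p[1]/p[2]])
E
python3 - <<'E'
from h import *
for n in ['scene','side','wrist']:
    c=snap(n,n+'0'); print(n,c['camera_matrix'].tolist(),(-c['R'].T@c['t']).round(3),c['R'].round(3).tolist())
print(ctrl.get_state())
E
```

```text
scene [[567.9365157387751, 0.0, 321.58953977754817], [0.0, 567.9365157387751, 233.33429490717603], [0.0, 0.0, 1.0]] [1.273 0.358 1.356] [[-0.421, 0.907, -0.004], [0.765, 0.353, -0.538], [-0.486, -0.23, -0.843]]
side [[567.1204735362343, 0.0, 323.7257595628545], [0.0, 567.1204735362343, 240.88426313528566], [0.0, 0.0, 1.0]] [0.263 0.893 1.158] [[-0.938, -0.346, 0.019], [-0.269, 0.693, -0.669], [0.218, -0.633, -0.743]]
wrist [[371.64829954431775, 0.0, 317.3154454611421], [0.0, 371.64829954431775, 242.49868240034002], [0.0, 0.0, 1.0]] [0.673 0.079 0.373] [[1.0, -0.0, -0.003], [0.0, -0.95, 0.312], [-0.003, -0.312, -0.95]]
{'time': 0.15, 'qpos': array([-1.50039398e-01,  2.86992445e-01,  1.57785115e+00,  2.48368288e-05,
        1.27862840e+00, -1.50010435e-01]), 'dq': array([ 6.59815986e-04, -2.40080638e-03, -3.58622307e-03,  1.87342572e-05,
       -7.07180885e-04, -1.89422081e-04]), 'joint_efforts': array([ 7.91554030e-04, -4.06602967e+01, -2.93140125e+01, -8.94972595e-05,
        3.96185191e-03, -2.97825103e-06]), 'eef_pos': array([6.74499298e-01, 8.44256544e-05, 2.41239094e-01]), 'tcp_rot': array([ 0.49962125,  0.50053051, -0.50039638,  0.49945098]), 'contact_force': array([ 0.64674441, -0.83436003, -0.85024495]), 'wrist_torque': array([ 0.03460717, -0.05147499, -0.03354588]), 'opening': 1.0006400636172295}
```

View pics/scene0.png

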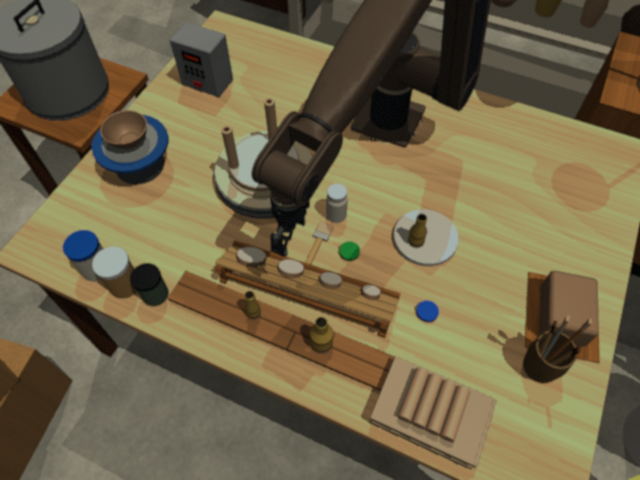

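View pics/side0.png

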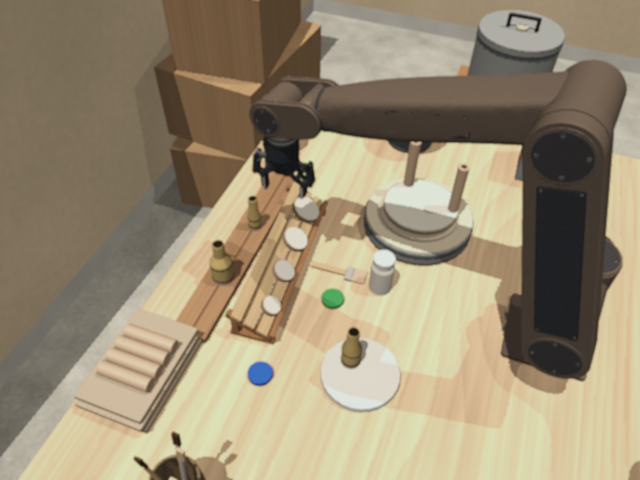

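View pics/wrist0.png

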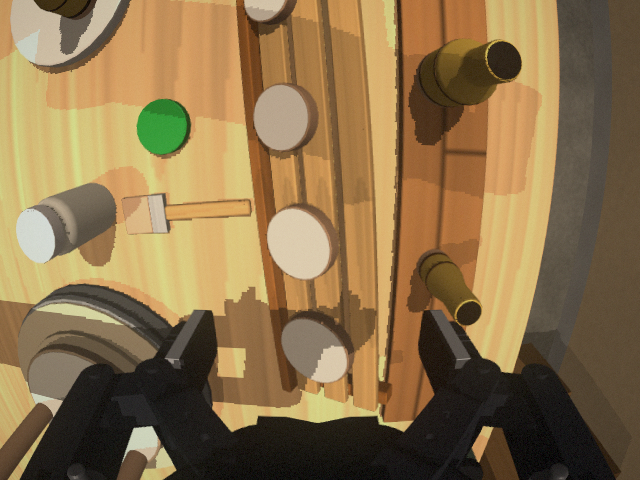

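Run:
```python
from h import *
s=load('scene0')['img'];d=load('side0')['img']; w=load('wrist0')['img']
def crop(im,x0,y0,x1,y1,k): return cv2.resize(im[y0:y1,x0:x1],None,fx=k,fy=k,interpolation=cv2.INTER_CUBIC)
a=crop(s,380,200,470,270,4);b=crop(d,310,320,410,410,4)
c=crop(s,210,220,410,360,4)
e=crop(d,180,180,340,350,3)
def pad(i,h,w): o=np.zeros((h,w,3),np.uint8);o[:i.shape[0],:i.shape[1]]=i;return o
cv2.imwrite('pics/c1.png',np.hstack([pad(a,360,380),pad(b,360,400)])[:,:,::-1])
cv2.imwrite('pics/c2.png',c[:,:,::-1])
cv2.imwrite('pics/c3.png',e[:,:,::-1])
cv2.imwrite('pics/c4.png',np.hstack([pad(crop(s,200,80,320,230,3),450,360),pad(crop(d,350,130,490,270,3),450,420)])[:,:,::-1])
```

```text
(no output)
```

View pics/c1.png

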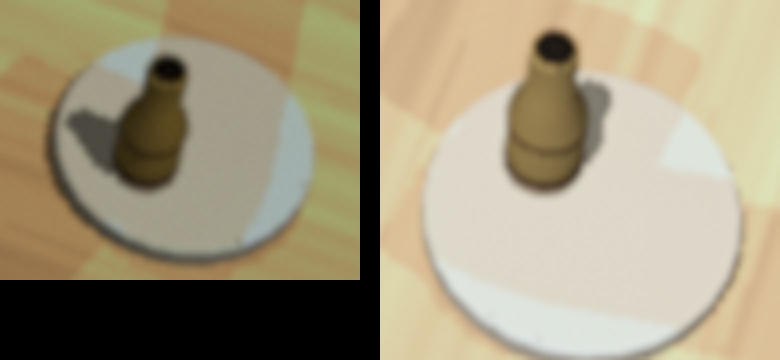

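View pics/c2.png

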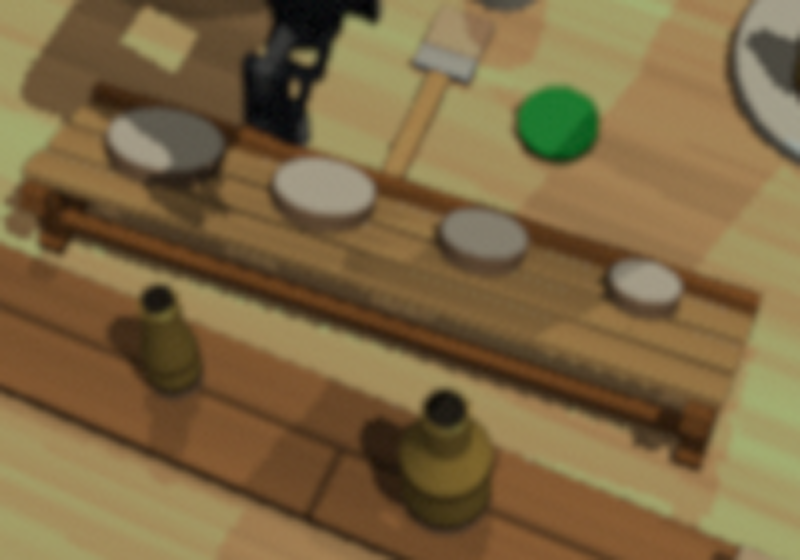

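View pics/c3.png

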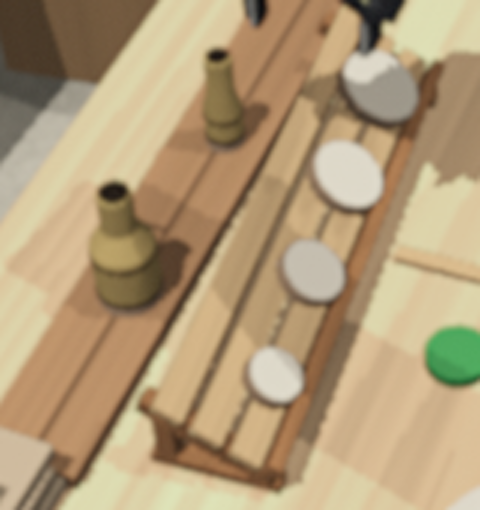

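View pics/c4.png

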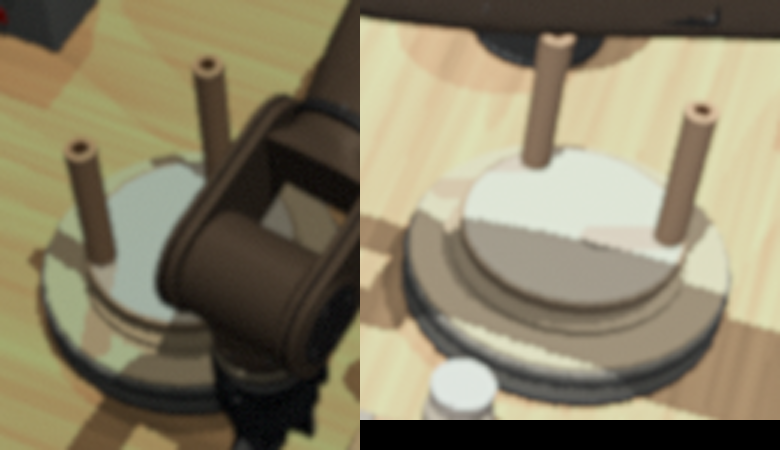

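```bash
cat >> h.py <<'E'
from scipy.optimize import least_squares
def circ(P,r=None):
    P=np.asarray(P)[:,:2]
    if r: s=least_squares(lambda q:np.hypot(*(P-q).T)-r,P.mean(0)); return s.x,r,np.abs(s.fun).max()
    s=least_squares(lambda q:np.hypot(*(P-q[:2]).T)-q[2],[*P.mean(0),.1]); return s.x[:2],s.x[2],np.abs(s.fun).max()
def tri(views):
    A=np.zeros((3,3));b=np.zeros(3)
    for c,u,v,f in views:
        o,d=ray(c,u,v,f);d/=np.linalg.norm(d);M=np.eye(3)-np.outer(d,d);A+=M;b+=M@o
    X=np.linalg.solve(A,b);return X,[np.linalg.norm(np.cross(X-ray(c,u,v,f)[0],ray(c,u,v,f)[1]/np.linalg.norm(ray(c,u,v,f)[1]))) for c,u,v,f in views]
E
python3 - <<'E'
from h import *
s=load('scene0');d=load('side0');w=load('wrist0')
# posts tops z=.234
S=lambda x,y:(200+x/3,80+y/3); D=lambda x,y:(350+(x-360)/3,130+y/3)
for n,a,b in [('A',S(208,66),D(557,40)),('B',S(81,149),D(700,111))]:
    print(n,onz(s,*a,.234).round(4),onz(d,*b,.234).round(4))
# shelf
pts=[(462,225),(500,171),(570,151),(475,262),(510,291),(545,302),(585,307),(630,296),(665,275),(684,250)]
print('shelf',circ([onz(d,*D(*p),.084) for p in pts]),circ([onz(d,*D(*p),.084) for p in pts],.103))
pts=[(100,280),(125,308),(160,321),(100,215),(140,172),(188,160)]
print('shelf scene',circ([onz(s,*S(*p),.084) for p in pts],.103))
# bat
S=lambda x,y:(380+x/4,200+y/4);D=lambda x,y:(310+(x-380)/4,320+y/4)
# side bat top
pts=[(424,210),(440,270),(500,330),(738,240),(742,205),(700,110),(650,85),(470,110)]
print('bat side',circ([onz(d,*D(*p),.02) for p in pts]))
pts=[(55,110),(80,70),(60,190),(100,228),(190,252),(260,232),(300,190),(313,150),(290,90),(250,58),(130,42)]
print('bat sc',circ([onz(s,*S(*p),.02) for p in pts]))
# pot top
print('pot top tri',tri([(s,*S(169,70),0),(d,*D(555,48),0)]))
for z in(.126,.136,.146): print(z,onz(s,*S(169,69),z).round(4),onz(d,*D(555,47),z).round(4))
# foot widths
for c,f,a,b in [(s,S,(114,172),(180,172)),(d,D,(504,160),(582,160))]:
    o,r1=ray(c,*f(*a));o,r2=ray(c,*f(*b))
    X=onz(c,*f((a[0]+b[0])/2,a[1]),.03)
    print('width',np.linalg.norm(X-o)*np.linalg.norm(r1/np.linalg.norm(r1)-r2/np.linalg.norm(r2)))
S=lambda x,y:(210+x/4,220+y/4);D=lambda x,y:(180+x/3,180+y/3)
for c,f,a,b in [(s,S,(143,375),(201,375)),(s,S,(400,490),(490,490)),(d,D,(206,130),(243,130)),(d,D,(93,280),(160,280))]:
    o,r1=ray(c,*f(*a));o,r2=ray(c,*f(*b))
    X=onz(c,*f((a[0]+b[0])/2,a[1]),.05)
    print('width',np.linalg.norm(X-o)*np.linalg.norm(r1/np.linalg.norm(r1)-r2/np.linalg.norm(r2)))
print('jar side top', onz(d,382,260,.115),onz(s,336.5,192,.115))
# cookies
for n,a,b,wv in [('1',(645,285),(275,375),None),('2',(483,237),(313,270),(283,117)),('3',(324,188),(347,173),(299,241)),('4',(166,140),(380,86),(315,348))]:
    print(n,[np.round(q,4) for q in tri([(s,*S(*a),0),(d,*D(*b),0)]+([(w,*wv,1)] if wv else []))])
E
```

```text
A [ 0.297  -0.2585  0.234 ] [ 0.4294 -0.3025  0.234 ]
B [ 0.4345 -0.313   0.234 ] [ 0.2948 -0.2544  0.234 ]
shelf (array([ 0.37899163, -0.23770575]), np.float64(0.09904363004297602), np.float64(0.005790635657192247)) (array([ 0.37858431, -0.24042978]), 0.103, np.float64(0.010786594911126407))
shelf scene (array([ 0.37705594, -0.24249573]), 0.103, np.float64(0.0025850029133747676))
bat side (array([0.38366203, 0.26191505]), np.float64(0.08948428941471946), np.float64(0.003868715232485581))
bat sc (array([0.38754335, 0.25758807]), np.float64(0.09004523499943673), np.float64(0.00408113899812787))
pot top tri (array([0.41409878, 0.24208965, 0.13415803]), [np.float64(0.00016127296909064653), np.float64(0.00016127296909091178)])
0.126 [0.4075 0.2409 0.126 ] [0.4156 0.2365 0.126 ]
0.136 [0.4145 0.2419 0.136 ] [0.4141 0.2428 0.136 ]
0.146 [0.4216 0.2428 0.146 ] [0.4126 0.2492 0.146 ]
width 0.04453668697530951
width 0.043912534983161576
width 0.036027420171589955
width 0.05464680291847231
width 0.03302968741695894
width 0.05476087241086595
jar side top [0.41715514 0.01172108 0.115     ] [0.41880851 0.0007011  0.115     ]
1 [array([0.63  , 0.193 , 0.0596]), array([0.0001, 0.0001])]
2 [array([0.6433, 0.0858, 0.0616]), array([0.0004, 0.0005, 0.0009])]
3 [array([ 0.6561, -0.021 ,  0.0664]), array([0.0005, 0.0003, 0.0008])]
4 [array([ 0.6687, -0.1312,  0.0672]), array([0.0011, 0.0008, 0.0015])]
```

```bash
cat >> h.py <<'E'
def face_rt(yaw,flip=1):
    x=np.array([np.cos(yaw),np.sin(yaw),0]);y=np.array([-np.sin(yaw),np.cos(yaw),0])
    n=-.5*x+np.array([0,0,np.sqrt(.75)])
    tx=-n;ty=flip*y;tz=np.cross(tx,ty);return np.c_[tx,ty,tz]
def down_rt(yaw):
    tx=np.array([0,0,-1.]);ty=np.array([np.cos(yaw),np.sin(yaw),0]);return np.c_[tx,ty,np.cross(tx,ty)]
def need(P,Rt):
    s=ctrl.get_state();R0=Rn.from_quat(s['tcp_rot']).as_matrix();p=s['eef_pos']
    sh=R0.T@(np.asarray(P)-p)*20; rv=np.degrees(Rn.from_matrix(R0.T@Rt).as_rotvec())
    sh2=Rt.T@(np.asarray(P)-p)*20
    print('t',round(s['time'],2),'pos',p.round(4),'F',s['contact_force'].round(1),'op',round(s['opening'],3))
    print('shift now-frame',sh.round(3),'| in target frame',sh2.round(3),'| rotvec',rv.round(2),'ang',np.linalg.norm(rv).round(2))
E
python3 - <<'E'
from h import *
s=load('scene0');d=load('side0');w=load('wrist0')
S=lambda x,y:(210+x/4,220+y/4);D=lambda x,y:(180+x/3,180+y/3)
for n,r,a,b,wv in [('1',24,(645,285),(275,375),None),('2',29,(483,237),(313,270),(283,117)),('3',34,(324,188),(347,173),(299,241)),('4',39,(166,140),(380,86),(315,348))]:
    z=.04+r*.0005+.014*.866
    print(n,onz(s,*S(*a),z).round(4),onz(d,*D(*b),z).round(4),onz(w,*wv,z,True).round(4) if wv else '')
yaw=np.arctan2(.1185,.993)
need([.64,.085,.16],face_rt(yaw,-1)); need([.64,.085,.16],face_rt(yaw,1))
g=cv2.cvtColor(w['img'],cv2.COLOR_RGB2HSV)
c=w['img'][40:320,230:400]; cv2.imwrite('pics/w1.png',cv2.resize(c,None,fx=2.1,fy=2.1)[:,:,::-1])
E
```

```text
1 [0.6323 0.1937 0.0641] [0.6285 0.1959 0.0641] 
2 [0.6453 0.087  0.0666] [0.6411 0.0894 0.0666] [0.6447 0.0856 0.0666]
3 [ 0.6572 -0.0208  0.0691] [ 0.6549 -0.0189  0.0691] [ 0.6567 -0.0195  0.0691]
4 [ 0.6696 -0.1301  0.0716] [ 0.6663 -0.1263  0.0716] [ 0.6702 -0.1279  0.0716]
t 0.15 pos [6.745e-01 1.000e-04 2.412e-01] F [ 0.6 -0.8 -0.9] op 1.001
shift now-frame [ 1.627 -0.687 -1.698] | in target frame [ 1.165 -1.768  1.231] | rotvec [81.12 24.55 21.84] ang 87.52
t 0.15 pos [6.745e-01 1.000e-04 2.412e-01] F [ 0.6 -0.8 -0.9] op 1.001
shift now-frame [ 1.627 -0.687 -1.698] | in target frame [ 1.165  1.768 -1.231] | rotvec [-94.35 -22.55  25.35] ang 100.26
```

View pics/w1.png

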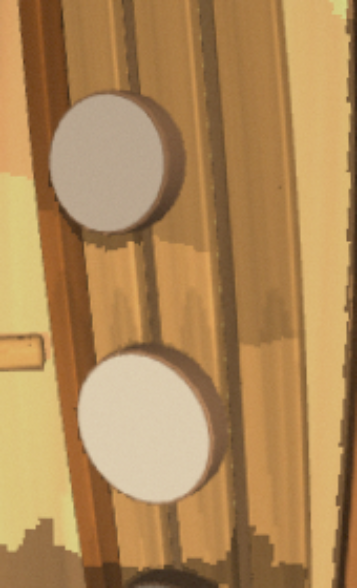

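>>> {"name": "drive_tool", "arguments": {
  "series": [
    [[0,0,0],[7.4,2.23,2]],
    [[0,0,0],[7.4,2.23,2]],
    [[0,0,0],[7.4,2.23,2]],
    [[0,0,0],[7.4,2.23,2]],
    [[0,0,0],[7.4,2.23,2]]
  ],
  "grip": 0.55,
  "newtons": 40
}}

```text
time: 0.65
eef_pos: [0.6744, 0.0008, 0.2384]
tcp_rot: [0.724, 0.31, -0.54, 0.297]
contact_force: [0.1, -0.4, 0.9]
opening: 0.777
```

>>> {"name": "drive_tool", "arguments": {
  "series": [
    [[0,0,0],[7.4,2.23,2]],
    [[0,0,0],[7.4,2.23,2]],
    [[0,0,0],[7.4,2.23,2]],
    [[0,0,0],[7.4,2.23,2]],
    [[0,0,0],[7.4,2.23,2]]
  ]
}}

```text
time: 1.15
eef_pos: [0.6729, -0.0004, 0.236]
tcp_rot: [0.855, 0.077, -0.51, 0.055]
contact_force: [0.3, -0.4, -0.3]
opening: 0.777
```

Run:
```python
from h import *
yaw=np.arctan2(.1185,.993);R=face_rt(yaw,-1)
need(np.array([.644,.0865,.0666])+R[:,0]*-.07,R)
```

```text
t 1.15 pos [ 6.729e-01 -4.000e-04  2.360e-01] F [ 0.3 -0.4 -0.3] op 0.777
shift now-frame [ 1.447 -1.899  1.842] | in target frame [ 1.35  -1.794  2.013] | rotvec [3.99 1.75 1.2 ] ang 4.52
```

>>> {"name": "drive_tool", "arguments": {
  "series": [
    [[0,0,0],[4,1.8,1.2]],
    [[0,-0.6,0.67],[0,0,0]],
    [[0.2,-0.6,0.67],[0,0,0]],
    [[0.5,-0.6,0.67],[0,0,0]],
    [[0,0,0],[0,0,0]]
  ]
}}

```text
time: 1.65
eef_pos: [0.5892, 0.0823, 0.1517]
tcp_rot: [0.865, 0.049, -0.499, 0.027]
contact_force: [-1.1, 0.7, -1.2]
opening: 0.772
```

Run:
```python
from h import *
yaw=np.arctan2(.1185,.993);R=face_rt(yaw,-1)
need(np.array([.644,.0865,.0666])+R[:,0]*-.07,R)
for n in ['wrist','scene','side']: snap(n,n+'1')
```

```text
t 1.65 pos [0.5892 0.0823 0.1517] F [-1.1  0.7 -1.2] op 0.772
shift now-frame [ 0.623  0.045 -0.101] | in target frame [ 0.623  0.047 -0.101] | rotvec [-0.44 -0.   -0.12] ang 0.45
```

View pics/wrist1.png

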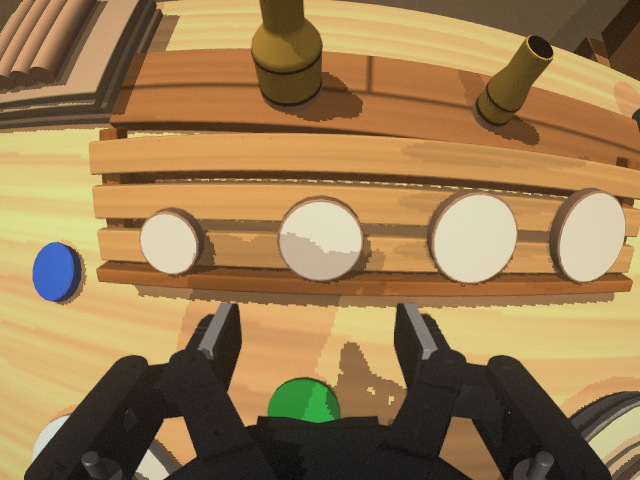

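```bash
cat > ck.py <<'E'
from h import *
w=load('wrist1');im=w['img'].astype(int)
hsv=cv2.cvtColor(w['img'],cv2.COLOR_RGB2HSV)
m=((hsv[:,:,1]<75)&(hsv[:,:,2]>110)).astype(np.uint8)
yaw=np.arctan2(.1185,.993);R=face_rt(yaw,-1);n=-R[:,0]
for (u,v,r) in [(168,242,24),(320,240,29),(472,238,34),(588,236,39)]:
    mm=m.copy(); box=np.zeros_like(m);box[max(0,v-60):v+60,max(0,u-60):u+60]=1;mm*=box
    cs,_=cv2.findContours(mm,cv2.RETR_EXTERNAL,cv2.CHAIN_APPROX_NONE)
    c=max(cs,key=cv2.contourArea);c=cv2.convexHull(c)[:,0]
    P0=np.array([.644,.0865,.0666])  # on face plane
    Q=[]
    for (x,y) in c:
        o,d=ray(w,x+0.,y+0.,True);Q.append(o+d*(n@(P0-o))/(n@d))
    Q=np.array(Q);q=np.c_[(Q-P0)@R[:,1],(Q-P0)@R[:,2]]
    ce,rr,e=circ(q);W=P0+R[:,1]*ce[0]+R[:,2]*ce[1]
    print(r,'r',(rr*1000).round(1),'res',(e*1000).round(1),'ctr',W.round(4),'in tool y,z mm',(ce*1000).round(1))
E
python3 ck.py
```

```text
24 r 21.8 res 0.3 ctr [0.6287 0.1919 0.065 ] in tool y,z mm [-106.5    3.1]
29 r 27.1 res 0.3 ctr [0.6421 0.0854 0.0654] in tool y,z mm [0.8 2.3]
34 r 32.6 res 0.4 ctr [ 0.6557 -0.0243  0.0657] in tool y,z mm [111.4   1.8]
39 r 38.3 res 0.6 ctr [ 0.6697 -0.1378  0.066 ] in tool y,z mm [225.7   1.2]
```

```bash
for y in .0745 .079 ; do sed "s/yaw=np.arctan2(.1185,.993)/yaw=$y/" ck.py > ck2.py; python3 ck2.py; done
```

```text
24 r 22.1 res 0.2 ctr [0.6291 0.1931 0.0626] in tool y,z mm [-107.4    8. ]
29 r 27.1 res 0.2 ctr [0.6421 0.0855 0.0655] in tool y,z mm [0.9 2.3]
34 r 32.1 res 0.2 ctr [ 0.655  -0.0231  0.0682] in tool y,z mm [110.1  -3.2]
39 r 37.1 res 0.2 ctr [ 0.6681 -0.1331  0.071 ] in tool y,z mm [220.7  -8.9]
24 r 22.1 res 0.2 ctr [0.629  0.1929 0.0628] in tool y,z mm [-107.3    7.5]
29 r 27.1 res 0.2 ctr [0.6421 0.0855 0.0655] in tool y,z mm [0.9 2.3]
34 r 32.2 res 0.2 ctr [ 0.655  -0.0232  0.068 ] in tool y,z mm [110.2  -2.7]
39 r 37.2 res 0.2 ctr [ 0.6683 -0.1335  0.0705] in tool y,z mm [221.3  -7.9]
```

Run:
```python
from h import *
R=face_rt(.08,-1)
need(np.array([.6422,.0855,.066])+R[:,0]*-.035,R)
```

```text
t 1.8 pos [0.5978 0.0793 0.1617] F [ 0.3 -0.2  0.8] op 0.776
shift now-frame [ 1.402 -0.041  0.206] | in target frame [ 1.405 -0.053  0.181] | rotvec [ 1.41 -1.06  0.71] ang 1.9
```

>>> {"name": "drive_tool", "arguments": {
  "series": [
    [[0,0,0],[1.4,-1.1,0.7]],
    [[0.7,-0.05,0.18],[0,0,0]],
    [[0.7,0,0],[0,0,0]],
    [[0,0,0],[0,0,0]],
    [[0,0,0],[0,0,0]]
  ]
}}

```text
time: 2.3
eef_pos: [0.6396, 0.0783, 0.11]
tcp_rot: [0.872, 0.031, -0.489, 0.019]
contact_force: [-0.4, 0.1, 2.2]
opening: 0.775
```

Run:
```python
from h import *
R=face_rt(.08,-1)
need(np.array([.6422,.0855,.066])+R[:,0]*-.035,R)
for n in ['wrist']: snap(n,n+'2')
```

```text
t 2.3 pos [0.6396 0.0783 0.11  ] F [-0.4  0.1  2.2] op 0.775
shift now-frame [ 0.082 -0.138  0.388] | in target frame [ 0.093 -0.139  0.386] | rotvec [-0.26 -1.4  -0.42] ang 1.48
```

View pics/wrist2.png

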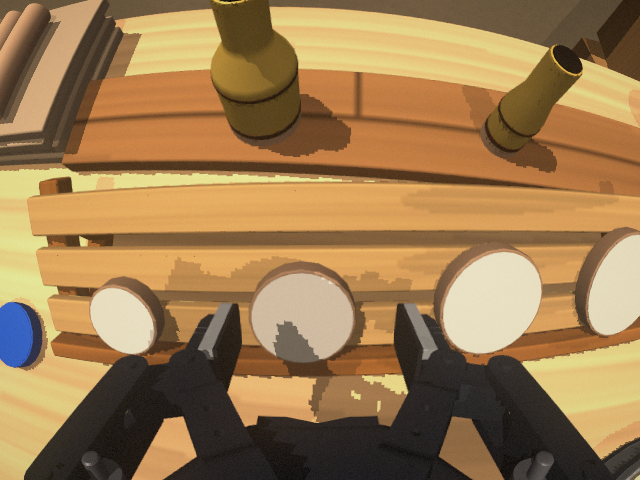

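>>> {"name": "drive_tool", "arguments": {
  "series": [
    [[0.1,-0.14,0.39],[-0.3,-1.4,-0.4]],
    [[0,0,0],[0,0,0]],
    [[0,0,0],[0,0,0]]
  ]
}}

```text
time: 2.65
eef_pos: [0.6256, 0.0839, 0.1]
tcp_rot: [0.867, 0.034, -0.497, 0.021]
contact_force: [0.8, 0.4, -0.1]
opening: 0.773
```

```bash
python3 - <<'E'
from h import *
R=face_rt(.08,-1)
need(np.array([.6422,.0855,.066])+R[:,0]*-.035,R)
for n in ['wrist','side']: snap(n,n+'3')
need(np.array([.6422,.0855,.066])+R[:,0]*-.035,R)
im=load('side3')['img'][170:330,220:380];cv2.imwrite('pics/s3.png',cv2.resize(im,None,fx=3.7,fy=3.7,interpolation=2)[:,:,::-1])
E
sed "s/yaw=np.arctan2(.1185,.993)/yaw=.08/;s/'wrist1'/'wrist3'/;s/\[(168.*\]:/[(302,314,29)]:/" ck.py > ck2.py; python3 ck2.py
```

```text
t 2.65 pos [0.6256 0.0839 0.1   ] F [ 0.8  0.4 -0.1] op 0.773
shift now-frame [ 0.055 -0.006  0.051] | in target frame [ 0.055 -0.005  0.051] | rotvec [ 0.05 -0.34 -0.07] ang 0.35
t 2.75 pos [0.6252 0.084  0.0993] F [ 0.9 -0.1 -0.5] op 0.775
shift now-frame [ 0.047 -0.003  0.038] | in target frame [ 0.047 -0.003  0.037] | rotvec [ 0.06 -0.26 -0.05] ang 0.27
29 r 27.2 res 0.3 ctr [0.6418 0.0855 0.0653] in tool y,z mm [0.8 2.6]
```

View pics/wrist3.png

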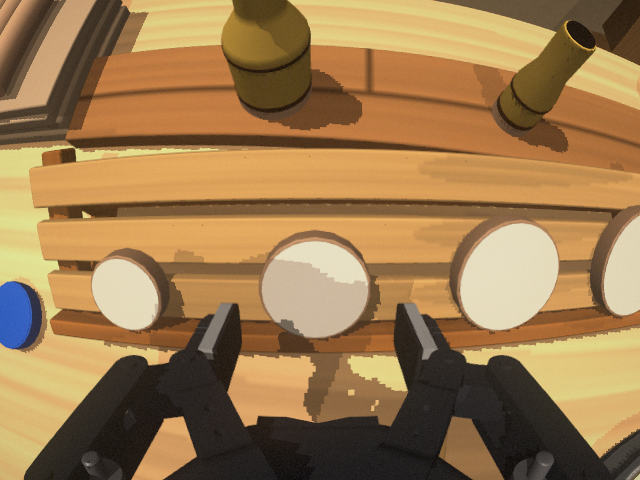

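View pics/s3.png

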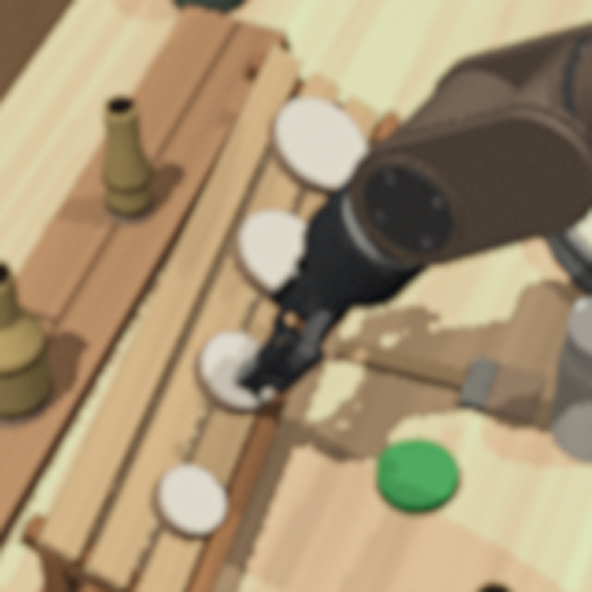

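Run:
```python
from h import *
w=load('wrist3');s=ctrl.get_state();R=Rn.from_quat(s['tcp_rot']).as_matrix();p=s['eef_pos']
for u,v in [(240,305),(396,305),(219,303),(416,303),(203,352),(236,352)]:
    o,d=ray(w,u,v,True);o=R.T@(o-p);d=R.T@d
    for y in (33,):
        k=np.sign(d[1])*y/1000; X=o+d*(k-o[1])/d[1]; print(u,v,X.round(4))
```

```text
240 305 [ 0.0106 -0.033  -0.0035]
396 305 [-0.0022  0.033  -0.0102]
219 303 [-0.021  -0.033  -0.0208]
416 303 [-0.0295  0.033  -0.0252]
203 352 [-0.0444 -0.033  -0.0161]
236 352 [-0.0059 -0.033   0.0105]
```

Run:
```python
from h import *
R=face_rt(.08,-1)
need(np.array([.6419,.0855,.0655])+R[:,0]*.004,R)
```

```text
t 2.75 pos [0.6252 0.084  0.0993] F [ 0.9 -0.1 -0.5] op 0.775
shift now-frame [ 0.833 -0.004  0.051] | in target frame [ 0.833 -0.003  0.048] | rotvec [ 0.06 -0.26 -0.05] ang 0.27
```

>>> {"name": "drive_tool", "arguments": {
  "series": [
    [[0.25,0,0.05],[0,-0.2,0]],
    [[0.25,0,0],[0,0,0]],
    [[0.15,0,0],[0,0,0]],
    [[0,0,0],[0,0,0]],
    [[0,0,0],[0,0,0]]
  ]
}}

```text
time: 3.25
eef_pos: [0.6407, 0.0852, 0.0671]
tcp_rot: [0.866, 0.034, -0.499, 0.021]
contact_force: [-0.5, 0.1, -0.3]
opening: 0.773
```

Run:
```python
from h import *
R=face_rt(.08,-1)
need(np.array([.6419,.0855,.0655])+R[:,0]*.004,R)
snap('wrist','wrist4')
```

```text
t 3.25 pos [0.6407 0.0852 0.0671] F [-0.5  0.1 -0.3] op 0.773
shift now-frame [ 0.12  -0.004 -0.004] | in target frame [ 0.12  -0.004 -0.004] | rotvec [ 0.06 -0.04 -0.05] ang 0.09
```

View pics/wrist4.png

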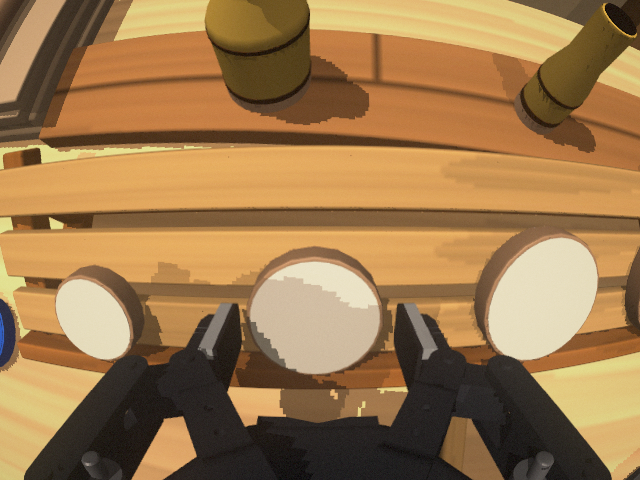

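Picture: cookie centred at (316,312) between the jaws (tips at 240 and 396). Continue downward in small steps, watching force.

>>> {"name": "drive_tool", "arguments": {
  "series": [
    [[0.12,0,0],[0,0,0]],
    [[0,0,0],[0,0,0]]
  ]
}}

```text
time: 3.5
eef_pos: [0.6439, 0.0855, 0.0619]
tcp_rot: [0.866, 0.034, -0.499, 0.021]
contact_force: [-0.4, -0.3, 0.1]
opening: 0.776
```

>>> {"name": "drive_tool", "arguments": {
  "series": [
    [[0.05,0,0],[0,0,0]],
    [[0,0,0],[0,0,0]]
  ]
}}

```text
time: 3.7
eef_pos: [0.6454, 0.0856, 0.0598]
tcp_rot: [0.866, 0.034, -0.499, 0.021]
contact_force: [0.3, -0.3, 0.9]
opening: 0.773
```

Run:
```python
from h import *
R=face_rt(.08,-1)
need(np.array([.6419,.0855,.0655])+R[:,0]*.006,R)
snap('wrist','wrist5')
```

```text
t 3.7 pos [0.6454 0.0856 0.0598] F [ 0.3 -0.3  0.9] op 0.773
shift now-frame [-0.014 -0.004  0.004] | in target frame [-0.014 -0.004  0.004] | rotvec [ 0.06 -0.09 -0.06] ang 0.13
```

View pics/wrist5.png

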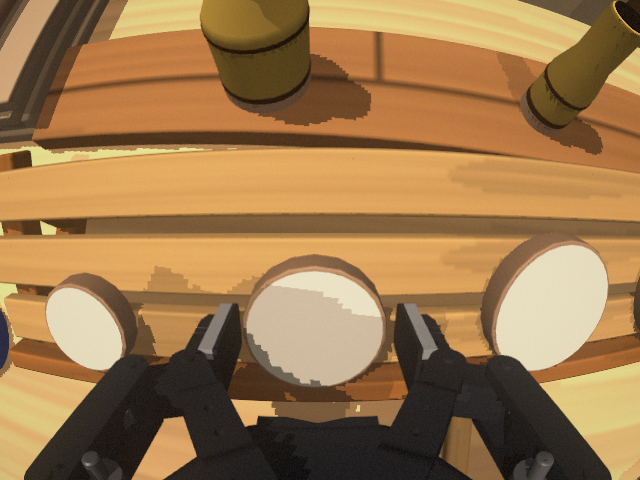

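>>> {"name": "drive_tool", "arguments": {
  "series": [
    [[0,0,0],[0,0,0]],
    [[0,0,0],[0,0,0]],
    [[0,0,0],[0,0,0]],
    [[0,0,0],[0,0,0]],
    [[0,0,0],[0,0,0]]
  ],
  "grip": -1,
  "newtons": 40
}}

```text
time: 4.25
eef_pos: [0.6453, 0.0856, 0.0608]
tcp_rot: [0.866, 0.035, -0.499, 0.021]
contact_force: [-0.0, -0.7, -0.7]
opening: 0.664
```

Run:
```python
from h import *
R=face_rt(.08,-1)
need(np.array([.6419,.0855,.0655])+R[:,0]*.006,R)
snap('wrist','wrist6')
```

```text
t 4.25 pos [0.6453 0.0856 0.0608] F [-0.  -0.7 -0.7] op 0.664
shift now-frame [ 0.004 -0.003  0.012] | in target frame [ 0.004 -0.003  0.012] | rotvec [ 0.08 -0.11 -0.05] ang 0.15
```

View pics/wrist6.png

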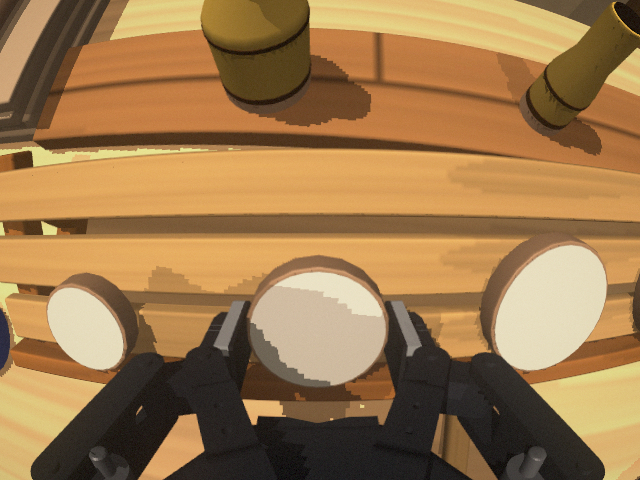

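>>> {"name": "drive_tool", "arguments": {
  "series": [
    [[-0.2,0,0],[0,0,0]],
    [[-0.4,0,0],[0,0,0]],
    [[-0.8,0,0],[0,0,0]],
    [[-0.8,0,0],[0,0,0]],
    [[-0.4,0,0],[0,0,0]]
  ]
}}

```text
time: 4.8
eef_pos: [0.5757, 0.0802, 0.1736]
tcp_rot: [0.863, 0.035, -0.503, 0.021]
contact_force: [0.1, 0.3, -0.5]
opening: 0.658
```

Run:
```python
from h import *
b=np.array([-.353,-.936]);print('kiln yaw',np.arctan2(-.353,.936))
need([.46,-.12,.30],down_rt(-.36))
for n in ['wrist','side']: snap(n,n+'7')
need([.46,-.12,.30],down_rt(-.36))
```

```text
kiln yaw -0.3606426699558365
t 4.8 pos [0.5757 0.0802 0.1736] F [ 0.1  0.3 -0.5] op 0.658
shift now-frame [-3.494  3.807  1.042] | in target frame [-2.528 -0.755  4.563] | rotvec [-63.24 -26.28 -16.71] ang 70.49
t 4.9 pos [0.5769 0.0803 0.1746] F [ 0.2 -0.4 -0.9] op 0.66
shift now-frame [-3.49   3.807  1.061] | in target frame [-2.507 -0.777  4.572] | rotvec [-63.21 -26.45 -16.85] ang 70.57
```

View pics/wrist7.png

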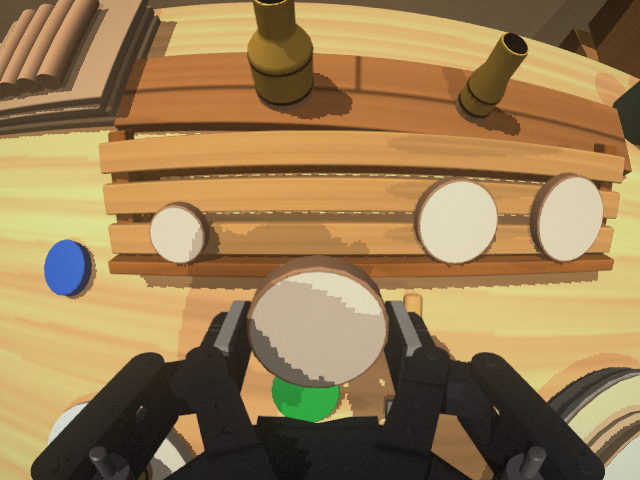

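View pics/side7.png

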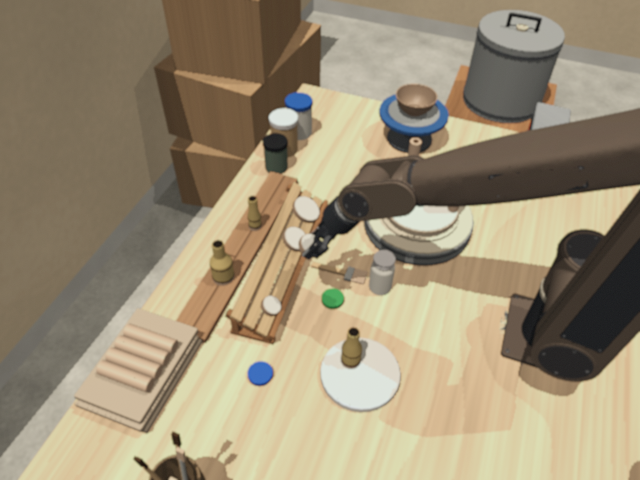

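>>> {"name": "drive_tool", "arguments": {
  "series": [
    [[-0.4,0,-0.25],[0,0,0]],
    [[-0.8,0,-0.45],[0,0,0]],
    [[-0.8,0,-0.45],[0,0,0]],
    [[-0.2,0,-0.1],[-5,-2.1,-1.33]],
    [[0,0,0],[-7,-2.9,-1.9]]
  ]
}}

```text
time: 5.4
eef_pos: [0.5726, 0.081, 0.2977]
tcp_rot: [0.828, 0.114, -0.539, 0.1]
contact_force: [-0.2, 1.0, -1.9]
opening: 0.658
```

>>> {"name": "drive_tool", "arguments": {
  "series": [
    [[0,0,0],[-7,-2.9,-1.9]],
    [[0,0,0],[-7,-2.9,-1.9]],
    [[0,0,0],[-7,-2.9,-1.9]],
    [[0,0,0],[-7,-2.9,-1.9]],
    [[0,0,0],[-7,-2.9,-1.9]]
  ]
}}

```text
time: 5.9
eef_pos: [0.5722, 0.0799, 0.2926]
tcp_rot: [0.665, 0.333, -0.588, 0.319]
contact_force: [0.5, -0.1, -0.4]
opening: 0.661
```

>>> {"name": "drive_tool", "arguments": {
  "series": [
    [[0,0,0],[-7,-2.9,-1.9]],
    [[0,0,0],[-7,-2.9,-1.9]],
    [[0,0,0],[0,0,0]]
  ]
}}

```text
time: 6.2
eef_pos: [0.5727, 0.0797, 0.2874]
tcp_rot: [-0.573, -0.412, 0.588, -0.396]
contact_force: [0.7, -0.6, -0.3]
opening: 0.661
```

Run:
```python
from h import *
need([.378,-.2415,.25],down_rt(-.36)); print(ctrl.get_state()['qpos'])
```

```text
t 6.2 pos [0.5727 0.0797 0.2874] F [ 0.7 -0.6 -0.3] op 0.661
shift now-frame [ 0.821 -1.394  7.373] | in target frame [ 0.748 -1.382  7.383] | rotvec [0.29 0.23 1.77] ang 1.81
[-0.03961104  0.05745208  1.75496325  0.00587178  1.35975181  0.31405439]
```

>>> {"name": "drive_tool", "arguments": {
  "series": [
    [[0,-0.2,0.8],[0.3,0.2,1.7]],
    [[0,-0.2,1],[0,0,0]],
    [[0,-0.2,1],[0,0,0]],
    [[0,-0.2,1],[0,0,0]],
    [[0,-0.2,1],[0,0,0]]
  ]
}}

```text
time: 6.7
eef_pos: [0.4413, -0.1233, 0.2804]
tcp_rot: [-0.582, -0.403, 0.582, -0.4]
contact_force: [0.7, -0.2, -0.8]
opening: 0.661
```

>>> {"name": "drive_tool", "arguments": {
  "series": [
    [[0,-0.2,1],[0,0,0]],
    [[0,-0.1,0.9],[0,0,0]],
    [[0,0,0.3],[0,0,0]],
    [[0,0,0],[0,0,0]]
  ]
}}

```text
time: 7.1
eef_pos: [0.3828, -0.2247, 0.2767]
tcp_rot: [0.587, 0.397, -0.585, 0.394]
contact_force: [0.1, -0.1, -1.1]
opening: 0.659
```

Run:
```python
from h import *
for n in ['scene','side','wrist']: snap(n,n+'8')
need([.378,-.2415,.25],down_rt(-.36)); print(ctrl.get_state()['qpos'])
```

```text
t 7.25 pos [ 0.3841 -0.2225  0.277 ] F [ 0.5 -0.7 -0.6] op 0.661
shift now-frame [0.539 0.029 0.4  ] | in target frame [0.541 0.021 0.399] | rotvec [-0.98 -0.23  0.16] ang 1.02
[-0.75588944 -0.27293034  2.07552539  0.00279518  1.34306254 -0.37945397]
```

View pics/wrist8.png

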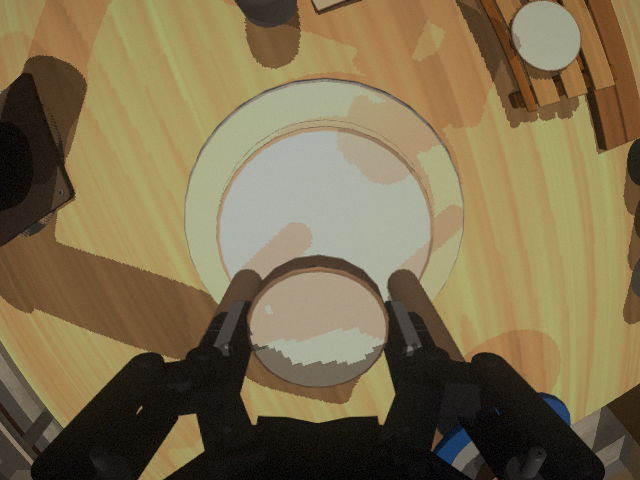

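View pics/scene8.png

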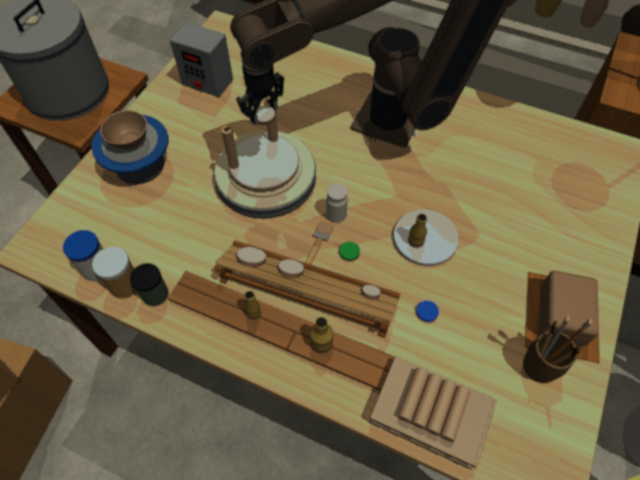

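View pics/side8.png

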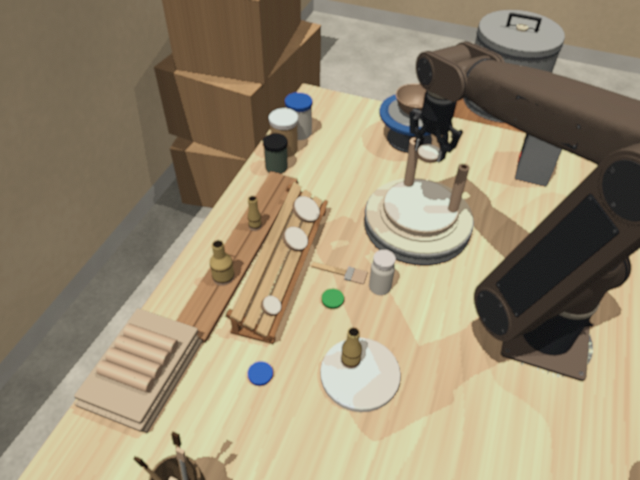

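```bash
cat > sh.py <<'E'
from h import *
w=load('wrist8');s=load('scene8')
im=w['img'][100:400,170:480];cv2.imwrite('pics/w8.png',cv2.resize(im,None,fx=2,fy=2,interpolation=2)[:,:,::-1])
im=s['img'][90:220,200:330];cv2.imwrite('pics/s8.png',cv2.resize(im,None,fx=4.5,fy=4.5,interpolation=2)[:,:,::-1])
im=load('side8')['img'][120:270,350:490];cv2.imwrite('pics/d8.png',cv2.resize(im,None,fx=4,fy=4,interpolation=2)[:,:,::-1])
E
python3 sh.py
```

```text
(no output)
```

View pics/w8.png

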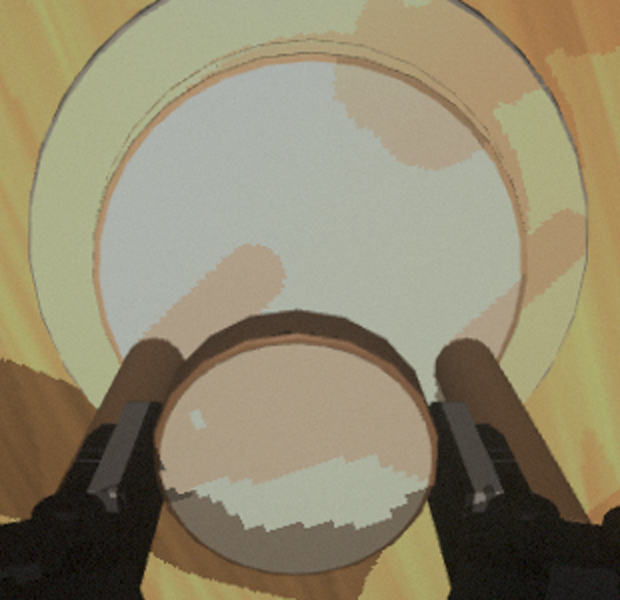

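View pics/s8.png

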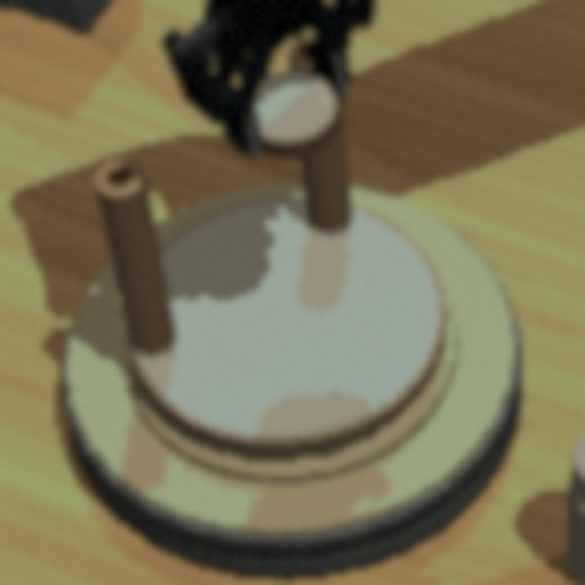

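View pics/d8.png

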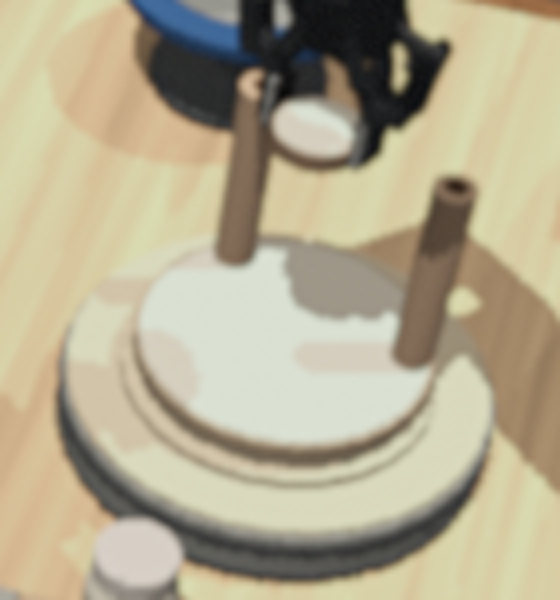

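Run:
```python
from h import *
w=load('wrist8');s=load('scene8');d=load('side8')
W=lambda x,y:(170+x/2-.25,100+y/2-.25)
pts=[(95,270),(97,230),(115,180),(150,128),(200,85),(260,62),(330,55),(400,78),(460,115),(500,165),(520,220),(525,270),(110,320),(515,310)]
print('wrist',circ([onz(w,*W(*p),.084,True) for p in pts]),circ([onz(w,*W(*p),.084,True) for p in pts],.103))
S=lambda x,y:(200+x/4.5-.4,90+y/4.5-.4)
pts=[(130,370),(160,405),(200,430),(260,441),(330,432),(390,400),(430,355),(444,310),(435,270),(410,232),(370,205),(200,210)]
print('scene',circ([onz(s,*S(*p),.084) for p in pts]))
D=lambda x,y:(350+x/4-.4,120+y/4-.4)
pts=[(137,325),(145,360),(175,402),(220,428),(280,446),(340,444),(400,423),(435,380),(150,290),(180,260),(270,240),(330,246),(380,265)]
print('side',circ([onz(d,*D(*p),.084) for p in pts]))
# base top fit in wrist z=.046 r .15
pts=[(30,240),(40,180),(75,105),(130,45),(580,180),(587,240),(565,140),(520,70),(470,22),(50,330),(565,330)]
print('base',circ([onz(w,*W(*p),.046,True) for p in pts]))
# cookie in hand
st=ctrl.get_state();R=Rn.from_quat(st['tcp_rot']).as_matrix();p=st['eef_pos']
pts=[(297,343),(162,420),(155,450),(435,450),(430,410),(180,395),(220,362),(380,360),(295,574),(200,545),(390,545),(170,500),(425,500)]
for h in (0,-.006,-.01):
    Q=[]
    for q in pts:
        o,dd=ray(w,*W(*q),True);o=R.T@(o-p);dd=R.T@dd;X=o+dd*(h-o[0])/dd[0];Q.append(X[1:])
    print(h,circ(Q))
```

```text
wrist (array([ 0.38032969, -0.24698948]), np.float64(0.10011386231436384), np.float64(0.0018502786447162078)) (array([ 0.37909241, -0.25033834]), 0.103, np.float64(0.005363671982571372))
scene (array([ 0.37807335, -0.25417039]), np.float64(0.10496635259013579), np.float64(0.0013728942049670845))
side (array([ 0.37683107, -0.24504361]), np.float64(0.10200750752486187), np.float64(0.0027702152275007746))
base (array([ 0.37827561, -0.25370947]), np.float64(0.14664387431247328), np.float64(0.002298853518351518))
0 (array([-0.00071187,  0.0057247 ]), np.float64(0.029283655305784567), np.float64(0.000912816193962853))
-0.006 (array([-0.00071737,  0.0019237 ]), np.float64(0.02795350379731435), np.float64(0.0008713533434726757))
-0.01 (array([-0.00072104, -0.0006103 ]), np.float64(0.027066736131615955), np.float64(0.0008437114671588225))
```

Run:
```python
from h import *
w=load('wrist8');s=load('scene8');d=load('side8')
W=lambda x,y:(170+x/2-.25,100+y/2-.25);S=lambda x,y:(200+x/4.5-.4,90+y/4.5-.4);D=lambda x,y:(350+x/4-.4,120+y/4-.4)
c=-w['R'].T@w['t']
def cen(a,b):
    m=(a+b)/2;v=b-a;L=np.linalg.norm(v);n=np.array([-v[1],v[0]])/L
    if n@(np.array([.38,-.24])-m)<0:n=-n
    return m+n*.043,L
P=[]
for q in [(155,338),(463,338)]:
    X=onz(w,*W(*q),.084,True);v=X-c;v[2]=0;v/=np.linalg.norm(v);P.append((X+v*.015)[:2])
print('wrist bases',P,cen(*P))
# post bottom edges scene/side (near-camera rim, centre col)
for c_,f,qs in [(s,S,[(328,231),(152,352)]),(d,D,[(237,264),(414,366)])]:
    P=[]
    cc=-c_['R'].T@c_['t']
    for q in qs:
        X=onz(c_,*f(*q),.084);v=X-cc;v[2]=0;v/=np.linalg.norm(v);P.append((X+v*.015)[:2])
    print('bases',P,cen(*P))
print(proj(w,[.378,-.248,.084],True))
```

```text
wrist bases [array([ 0.28865807, -0.25758269]), array([ 0.43949594, -0.31712289])] (array([ 0.37986492, -0.24735602]), np.float64(0.1621638060366311))
bases [array([ 0.29232227, -0.26565346]), array([ 0.43091258, -0.32165126])] (array([ 0.37772642, -0.25378382]), np.float64(0.14947584771525202))
bases [array([ 0.43014989, -0.3193967 ]), array([ 0.2914722 , -0.26446889])] (array([ 0.37664574, -0.25195452]), np.float64(0.1491595270508414))
[323.38456267 240.2369804 ]
```

Run:
```python
from h import *
need([.378,-.251,.25],down_rt(-.37))
```

```text
t 7.25 pos [ 0.3841 -0.2225  0.277 ] F [ 0.5 -0.7 -0.6] op 0.661
shift now-frame [0.538 0.099 0.577] | in target frame [0.541 0.093 0.576] | rotvec [-0.41 -0.23  0.16] ang 0.49
```

>>> {"name": "drive_tool", "arguments": {
  "series": [
    [[0,0.1,0.58],[-0.4,-0.2,0.2]],
    [[0,0,0],[0,0,0]],
    [[0,0,0],[0,0,0]],
    [[0.5,0,0],[0,0,0]],
    [[0,0,0],[0,0,0]]
  ]
}}

```text
time: 7.75
eef_pos: [0.3816, -0.2458, 0.2511]
tcp_rot: [0.583, 0.402, -0.58, 0.402]
contact_force: [-0.8, 0.3, -1.7]
opening: 0.662
```

Run:
```python
from h import *
need([.378,-.251,.11],down_rt(-.37))
```

```text
t 7.75 pos [ 0.3816 -0.2458  0.2511] F [-0.8  0.3 -1.7] op 0.662
shift now-frame [ 2.822 -0.037  0.131] | in target frame [ 2.823 -0.029  0.122] | rotvec [ 0.45 -0.19 -0.14] ang 0.51
```

>>> {"name": "drive_tool", "arguments": {
  "series": [
    [[0,-0.03,0.13],[0.45,-0.2,-0.1]],
    [[0.6,0,0],[0,0,0]],
    [[0.8,0,0],[0,0,0]],
    [[0.6,0,0],[0,0,0]],
    [[0,0,0],[0,0,0]]
  ]
}}

```text
time: 8.25
eef_pos: [0.3819, -0.2529, 0.1557]
tcp_rot: [0.583, 0.396, -0.582, 0.405]
contact_force: [-0.7, 0.8, -0.6]
opening: 0.658
```

Run:
```python
from h import *
need([.378,-.251,.11],down_rt(-.37))
for n in ['scene','side']: snap(n,n+'9')
need([.378,-.251,.11],down_rt(-.37))
im=load('side9')['img'][120:270,350:490];cv2.imwrite('pics/d9.png',cv2.resize(im,None,fx=4,fy=4,interpolation=2)[:,:,::-1])
```

```text
t 8.25 pos [ 0.3819 -0.2529  0.1557] F [-0.7  0.8 -0.6] op 0.658
shift now-frame [ 0.913 -0.098 -0.012] | in target frame [ 0.914 -0.087 -0.007] | rotvec [ 0.2   0.34 -0.65] ang 0.76
t 8.35 pos [ 0.384  -0.255   0.1599] F [0.6 0.4 0.3] op 0.659
shift now-frame [ 0.995 -0.159 -0.041] | in target frame [ 0.998 -0.14  -0.031] | rotvec [ 0.2   0.53 -1.08] ang 1.22
```

View pics/d9.png

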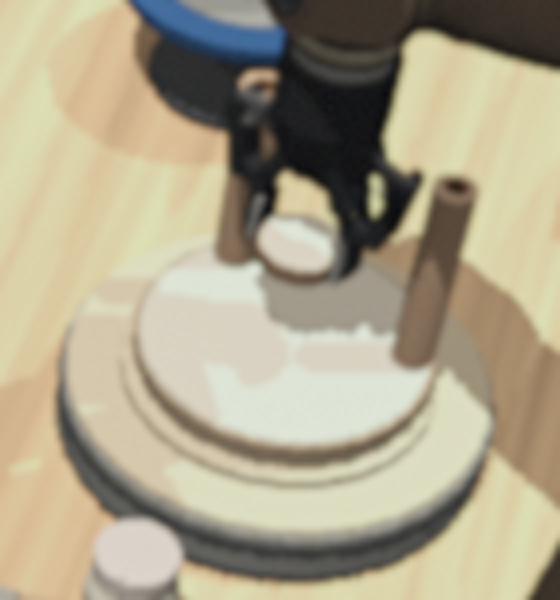

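>>> {"name": "drive_tool", "arguments": {
  "series": [
    [[0,-0.15,-0.04],[0.2,0.5,-1.1]],
    [[0,0,0],[0,0,0]],
    [[0,0,0],[0,0,0]]
  ]
}}

```text
time: 8.65
eef_pos: [0.3798, -0.2526, 0.1661]
tcp_rot: [0.584, 0.396, -0.583, 0.403]
contact_force: [0.5, -0.5, -1.6]
opening: 0.66
```

Run:
```python
from h import *
need([.378,-.251,.11],down_rt(-.37));print(ctrl.get_state()['qpos'],ctrl.get_state()['dq'])
```

```text
t 8.65 pos [ 0.3798 -0.2526  0.1661] F [ 0.5 -0.5 -1.6] op 0.66
shift now-frame [ 1.122 -0.053 -0.023] | in target frame [ 1.122 -0.045 -0.018] | rotvec [-0.01  0.26 -0.42] ang 0.5
[-8.09569310e-01 -1.35421806e-01  2.17061952e+00 -1.03715926e-03
  1.09777557e+00 -4.38997869e-01] [-0.00075876 -0.01798497 -0.0111916  -0.00031277  0.01695863  0.00022353]
```

>>> {"name": "drive_tool", "arguments": {
  "series": [
    [[0.3,-0.03,0],[0,0.2,-0.4]],
    [[0.4,0,0],[0,0,0]],
    [[0.2,0,0],[0,0,0]],
    [[0,0,0],[0,0,0]],
    [[0,0,0],[0,0,0]]
  ]
}}

```text
time: 9.15
eef_pos: [0.3793, -0.2534, 0.1205]
tcp_rot: [-0.583, -0.398, 0.583, -0.401]
contact_force: [-0.1, -0.6, -0.6]
opening: 0.658
```

Run:
```python
from h import *
need([.378,-.251,.11],down_rt(-.37))
```

```text
t 9.15 pos [ 0.3793 -0.2534  0.1205] F [-0.1 -0.6 -0.6] op 0.658
shift now-frame [ 0.21  -0.041 -0.035] | in target frame [ 0.211 -0.041 -0.035] | rotvec [-0.01  0.15 -0.22] ang 0.27
```

Now look closely from all cameras before the final lowering.

>>> {"name": "drive_tool", "arguments": {
  "series": [
    [[0.2,-0.04,-0.03],[0,0.2,-0.2]],
    [[0,0,0],[0,0,0]],
    [[0,0,0],[0,0,0]]
  ]
}}

```text
time: 9.45
eef_pos: [0.3783, -0.2516, 0.1106]
tcp_rot: [0.584, 0.399, -0.583, 0.4]
contact_force: [0.5, 0.3, -0.7]
opening: 0.657
```

Run:
```python
from h import *
for n in ['scene','side','wrist']: snap(n,n+'10')
need([.378,-.251,.092],down_rt(-.37))
im=load('side10')['img'][120:270,350:490];im=cv2.resize(im,None,fx=2.8,fy=2.8,interpolation=2)[:,:,::-1]
im2=load('scene10')['img'][90:240,200:340];im2=cv2.resize(im2,None,fx=2.8,fy=2.8,interpolation=2)[:,:,::-1]
cv2.imwrite('pics/d10.png',np.hstack([im,im2]))
```

```text
t 9.6 pos [ 0.3783 -0.2515  0.1106] F [ 0.1 -0.8 -0.6] op 0.661
shift now-frame [ 0.373 -0.009 -0.008] | in target frame [ 0.373 -0.009 -0.008] | rotvec [-0.02 -0.03 -0.08] ang 0.09
```

View pics/d10.png

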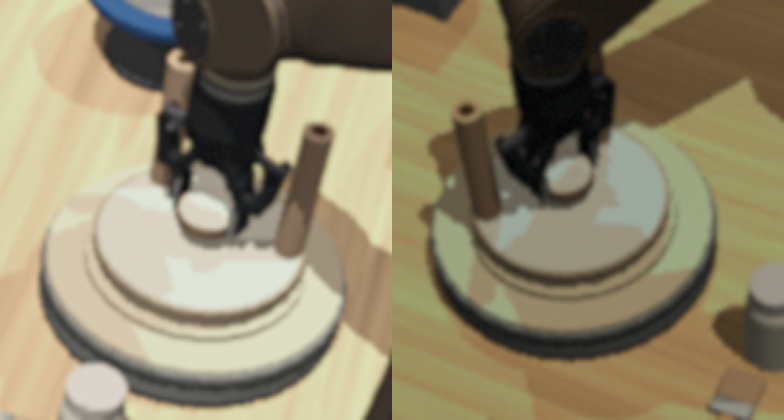

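View pics/wrist10.png

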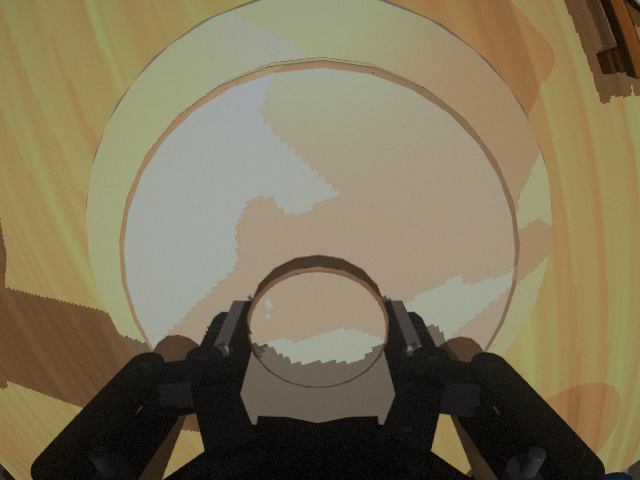

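Run:
```python
from h import *
w=load('wrist10')
pts=[(122,250),(130,200),(165,140),(230,90),(320,68),(400,84),(455,122),(500,185),(517,240),(513,290),(133,300)]
P=[onz(w,*p,.084,True) for p in pts]
print(circ(P),circ(P,.103))
```

```text
(array([ 0.3796148 , -0.24967236]), np.float64(0.1003191849074193), np.float64(0.0017968673160758952)) (array([ 0.37848966, -0.25295397]), 0.103, np.float64(0.004542703684597554))
```

>>> {"name": "drive_tool", "arguments": {
  "series": [
    [[0.15,0,0],[0,0,0]],
    [[0.1,0,0],[0,0,0]],
    [[0,0,0],[0,0,0]],
    [[0,0,0],[0,0,0]]
  ]
}}

```text
time: 10.0
eef_pos: [0.3785, -0.2518, 0.0975]
tcp_rot: [0.584, 0.399, -0.583, 0.4]
contact_force: [0.5, -0.3, -1.6]
opening: 0.662
```

Run:
```python
from h import *
need([.378,-.251,.092],down_rt(-.37))
```

```text
t 10.0 pos [ 0.3785 -0.2518  0.0975] F [ 0.5 -0.3 -1.6] op 0.662
shift now-frame [ 0.109 -0.016 -0.01 ] | in target frame [ 0.109 -0.015 -0.01 ] | rotvec [-0.01 -0.   -0.13] ang 0.13
```

Centre confirmed. Lower by about 1 mm at a time until touch.

>>> {"name": "drive_tool", "arguments": {
  "series": [
    [[0.06,0,0],[0,0,0]],
    [[0,0,0],[0,0,0]]
  ]
}}

```text
time: 10.2
eef_pos: [0.3785, -0.2518, 0.0942]
tcp_rot: [0.584, 0.399, -0.583, 0.4]
contact_force: [0.6, 0.6, -1.4]
opening: 0.657
```

>>> {"name": "drive_tool", "arguments": {
  "series": [
    [[0.03,0,0],[0,0,0]],
    [[0,0,0],[0,0,0]]
  ]
}}

```text
time: 10.4
eef_pos: [0.3786, -0.2518, 0.0927]
tcp_rot: [0.584, 0.399, -0.583, 0.4]
contact_force: [-0.5, -0.7, -0.7]
opening: 0.657
```

>>> {"name": "drive_tool", "arguments": {
  "series": [
    [[0.03,0,0],[0,0,0]],
    [[0,0,0],[0,0,0]]
  ]
}}

```text
time: 10.6
eef_pos: [0.379, -0.2523, 0.0918]
tcp_rot: [0.584, 0.398, -0.583, 0.401]
contact_force: [-0.7, -0.7, -0.8]
opening: 0.659
```

>>> {"name": "drive_tool", "arguments": {
  "series": [
    [[0.03,0,0],[0,0,0]],
    [[0,0,0],[0,0,0]]
  ]
}}

```text
time: 10.8
eef_pos: [0.3794, -0.2526, 0.092]
tcp_rot: [0.584, 0.399, -0.583, 0.4]
contact_force: [0.1, -0.9, -1.2]
opening: 0.66
```

Run:
```python
from h import *
need([.378,-.251,.092],down_rt(-.37)); print(ctrl.get_state()['wrist_torque'])
snap('side','side11');im=load('side11')['img'][150:250,370:470];cv2.imwrite('pics/d11.png',cv2.resize(im,None,fx=5.5,fy=5.5,interpolation=2)[:,:,::-1])
```

```text
t 10.8 pos [ 0.3794 -0.2526  0.092 ] F [ 0.1 -0.9 -1.2] op 0.66
shift now-frame [-0.001 -0.037 -0.019] | in target frame [-0.001 -0.037 -0.019] | rotvec [ 0.    0.02 -0.17] ang 0.17
[ 0.00216586  0.00416001 -0.01911325]
```

View pics/d11.png

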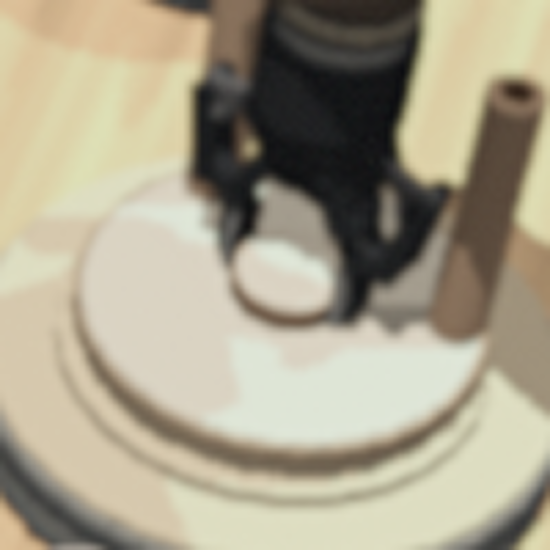

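>>> {"name": "drive_tool", "arguments": {
  "series": [
    [[0.04,-0.03,-0.02],[0,0,-0.2]],
    [[0,0,0],[0,0,0]]
  ]
}}

```text
time: 11.05
eef_pos: [0.3796, -0.2529, 0.0919]
tcp_rot: [-0.583, -0.398, 0.584, -0.401]
contact_force: [0.8, 0.3, -1.3]
opening: 0.661
```

>>> {"name": "drive_tool", "arguments": {
  "series": [
    [[0.04,0,0],[0,0,0]],
    [[0,0,0],[0,0,0]]
  ]
}}

```text
time: 11.25
eef_pos: [0.38, -0.2532, 0.0918]
tcp_rot: [-0.583, -0.398, 0.584, -0.401]
contact_force: [0.1, -0.2, -1.0]
opening: 0.661
```

Run:
```python
from h import *
need([.378,-.251,.092],down_rt(-.37)); print(ctrl.get_state())
snap('wrist','wrist11')
```

```text
t 11.25 pos [ 0.38   -0.2532  0.0918] F [ 0.1 -0.2 -1. ] op 0.661
shift now-frame [-0.004 -0.053 -0.027] | in target frame [-0.004 -0.053 -0.027] | rotvec [ 0.02  0.18 -0.17] ang 0.25
{'time': 11.25, 'qpos': array([-8.09730208e-01, -1.48376358e-02,  2.21392124e+00, -2.07279990e-03,
        9.38493981e-01, -4.38875430e-01]), 'dq': array([ 1.88461602e-03, -5.99762167e-03, -4.37883727e-03, -9.84797655e-04,
        1.47123134e-02,  8.49437013e-05]), 'joint_efforts': array([-3.65174829e-02, -2.43259156e+01, -2.49769503e+01, -1.65051181e-02,
        4.19278967e-02,  1.93282060e-03]), 'eef_pos': array([ 0.37999677, -0.25323489,  0.09179478]), 'tcp_rot': array([-0.58301004, -0.39810482,  0.58372339, -0.40109706]), 'contact_force': array([ 0.10049097, -0.20247041, -1.0350522 ]), 'wrist_torque': array([ 0.02392931, -0.02964602,  0.02979726]), 'opening': 0.6610119006391428}
```

View pics/wrist11.png

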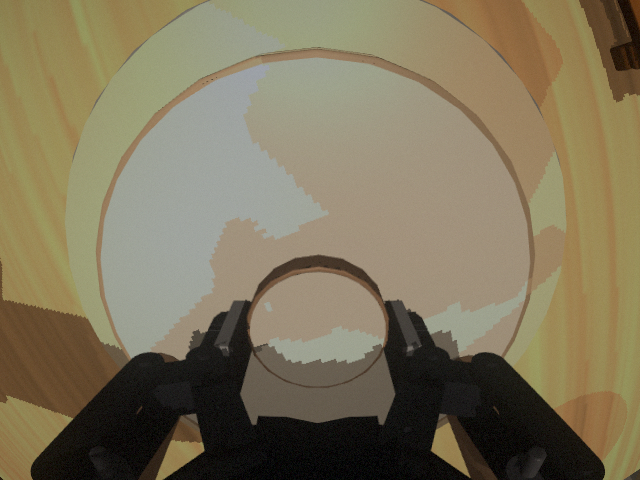

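>>> {"name": "drive_tool", "arguments": {
  "series": [
    [[0.06,-0.04,-0.02],[0,0,0]]
  ]
}}

```text
time: 11.4
eef_pos: [0.38, -0.2533, 0.0915]
tcp_rot: [-0.583, -0.397, 0.584, -0.403]
contact_force: [-2.8, 2.3, 26.3]
opening: 0.665
```

>>> {"name": "drive_tool", "arguments": {
  "series": [
    [[0,0,0],[0,0,0]],
    [[0,0,0],[0,0,0]]
  ]
}}

```text
time: 11.6
eef_pos: [0.3804, -0.2537, 0.0919]
tcp_rot: [-0.583, -0.396, 0.583, -0.403]
contact_force: [0.5, 0.0, -0.7]
opening: 0.662
```

>>> {"name": "drive_tool", "arguments": {
  "series": [
    [[0,0,0],[0,0,0]],
    [[0,0,0],[0,0,0]],
    [[0,0,0],[0,0,0]]
  ],
  "grip": 0.6
}}

```text
time: 11.9
eef_pos: [0.3794, -0.2526, 0.0899]
tcp_rot: [-0.583, -0.397, 0.584, -0.402]
contact_force: [0.7, -0.3, -0.4]
opening: 0.795
```

Run:
```python
from h import *
need([.378,-.251,.15],down_rt(-.37))
snap('wrist','wrist12')
```

```text
t 11.9 pos [ 0.3794 -0.2526  0.0899] F [ 0.7 -0.3 -0.4] op 0.795
shift now-frame [-1.202 -0.03  -0.014] | in target frame [-1.202 -0.037 -0.02 ] | rotvec [ 0.02  0.26 -0.3 ] ang 0.4
```

View pics/wrist12.png

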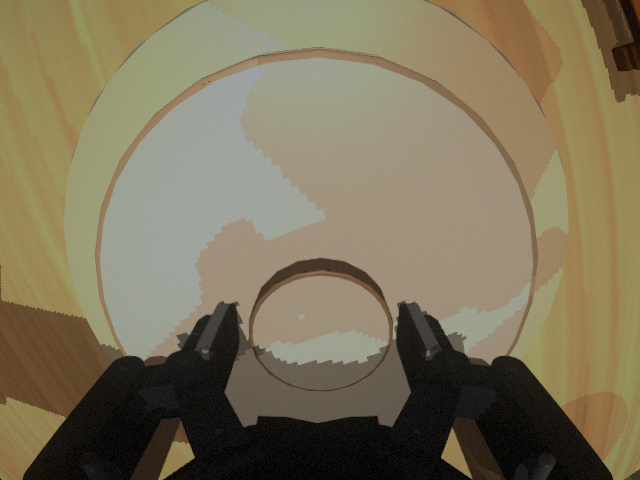

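>>> {"name": "drive_tool", "arguments": {
  "series": [
    [[-0.3,0,0],[0,0,0]],
    [[-0.5,0,0],[0,0,0]],
    [[-0.7,0,0],[0,0,0]],
    [[-0.8,0,0],[0,0,0]],
    [[-0.8,0,0],[0,0,0]]
  ]
}}

```text
time: 12.45
eef_pos: [0.375, -0.2478, 0.2404]
tcp_rot: [-0.582, -0.404, 0.585, -0.395]
contact_force: [1.2, -0.4, -0.5]
opening: 0.802
```

>>> {"name": "drive_tool", "arguments": {
  "series": [
    [[-0.6,0,0],[0,0,0]],
    [[0,0,0],[0,0,0]],
    [[0,0,0],[0,0,0]]
  ]
}}

```text
time: 12.75
eef_pos: [0.3771, -0.2497, 0.278]
tcp_rot: [-0.583, -0.4, 0.584, -0.399]
contact_force: [0.3, -0.7, -0.7]
opening: 0.8
```

Run:
```python
from h import *
for n in ['scene','side','wrist']: snap(n,n+'13')
need([.4142,.2422,.26],down_rt(.5)); need([.4142,.2422,.26],down_rt(-.5))
print(ctrl.get_state()['qpos'])
im=load('side13')['img'][120:270,350:490];im=cv2.resize(im,None,fx=2.8,fy=2.8,interpolation=2)[:,:,::-1]
im2=load('scene13')['img'][90:240,200:340];im2=cv2.resize(im2,None,fx=2.8,fy=2.8,interpolation=2)[:,:,::-1]
cv2.imwrite('pics/d13.png',np.hstack([im,im2]))
```

```text
t 12.9 pos [ 0.3767 -0.2494  0.2765] F [ 0.7 -0.6 -0.4] op 0.798
shift now-frame [ 0.35  -2.853 -9.438] | in target frame [ 0.331  5.372 -8.268] | rotvec [-49.84  -0.15   0.26] ang 49.84
t 12.9 pos [ 0.3767 -0.2494  0.2765] F [ 0.7 -0.6 -0.4] op 0.798
shift now-frame [ 0.35  -2.853 -9.438] | in target frame [ 0.331 -4.055 -8.988] | rotvec [ 7.45 -0.01  0.29] ang 7.46
[-8.09142996e-01 -2.51031521e-01  2.05908127e+00 -1.76762763e-03
  1.33837696e+00 -4.38834753e-01]
```

View pics/d13.png

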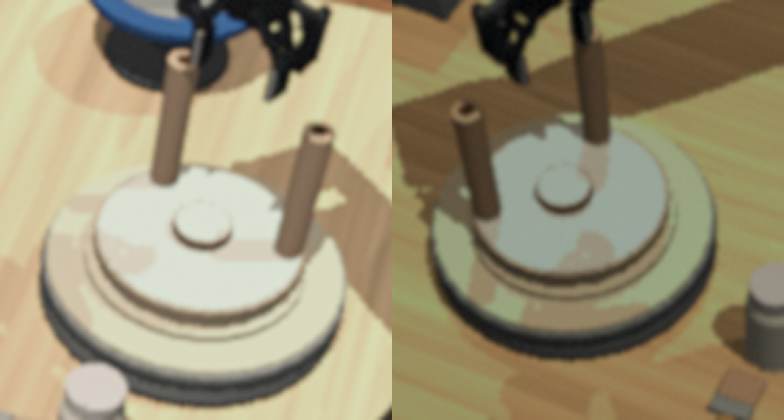

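View pics/wrist13.png

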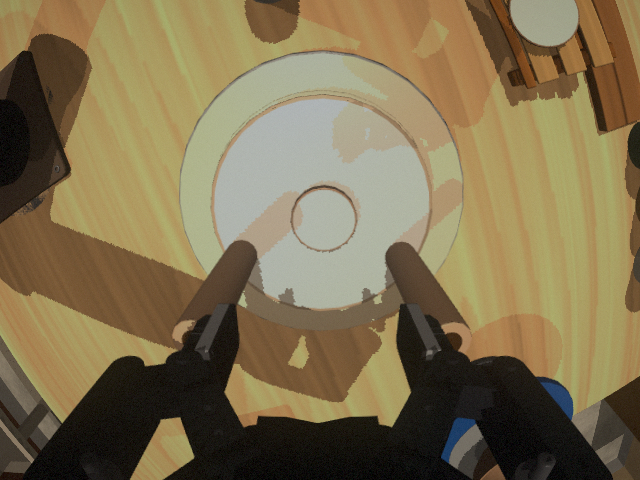

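Run:
```python
from h import *
w=load('wrist13');s=load('scene13');d=load('side13')
# dark ring around cookie: contour of bright face
g=cv2.cvtColor(w['img'],cv2.COLOR_RGB2GRAY);m=(g>118).astype(np.uint8)
roi=w['img'][170:265,275:375];cv2.imwrite('pics/w13.png',cv2.resize(roi,None,fx=6,fy=6,interpolation=2)[:,:,::-1])
print(onz(w,323.5,217.3,.098,True))
pts=[(291,218),(324,186),(357,218),(324,249),(301,195),(347,195),(301,240),(347,240)]
print(circ([onz(w,*p,.098,True) for p in pts]))
print('scene',onz(s,200+(564-392)/2.8,90+185/2.8,.098),'side',onz(d,350+202/2.8,120+221/2.8,.098))
```

```text
[ 0.37996142 -0.25181122  0.098     ]
(array([ 0.38011243, -0.25272033]), np.float64(0.028383422030255834), np.float64(0.00023519117316284782))
scene [ 0.38013679 -0.25299435  0.098     ] side [ 0.37883015 -0.2501929   0.098     ]
```

View pics/w13.png

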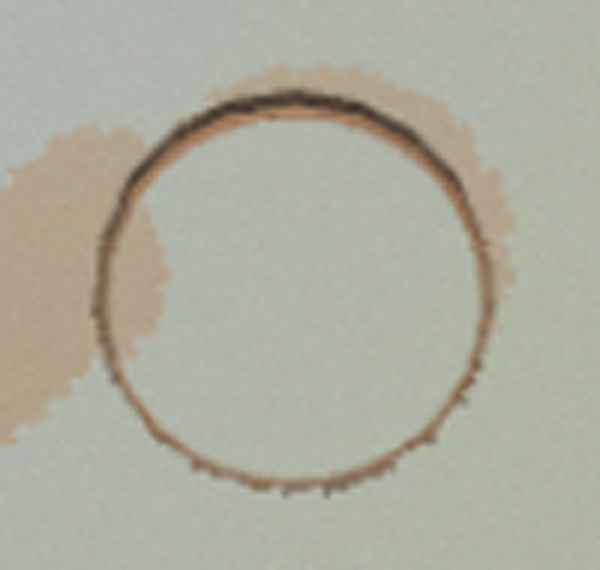

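>>> {"name": "drive_tool", "arguments": {
  "series": [
    [[-0.2,0.08,-0.6],[0,0,0]],
    [[-0.1,0.08,-0.9],[0,0,0]],
    [[0,0.1,-0.9],[0,0,0]],
    [[0,0.1,-0.9],[0,0,0]],
    [[0,0.1,-0.9],[0,0,0]]
  ],
  "grip": 0.3
}}

```text
time: 13.4
eef_pos: [0.4734, -0.0591, 0.2826]
tcp_rot: [-0.582, -0.402, 0.589, -0.389]
contact_force: [0.5, -0.4, 0.4]
opening: 0.648
```

>>> {"name": "drive_tool", "arguments": {
  "series": [
    [[0,0,-0.9],[0,0,0]],
    [[0,-0.4,-0.8],[0,0,0]],
    [[0,-0.5,-0.7],[0,0,0]],
    [[0,-0.5,-0.7],[0,0,0]],
    [[0,0,0],[0,0,0]]
  ]
}}

```text
time: 13.9
eef_pos: [0.4631, 0.1221, 0.2738]
tcp_rot: [-0.577, -0.408, 0.593, -0.387]
contact_force: [0.2, -0.1, -0.6]
opening: 0.65
```

Run:
```python
from h import *
need([.4142,.2422,.24],down_rt(-.37)); print(ctrl.get_state()['qpos'])
```

```text
t 13.9 pos [0.4631 0.1221 0.2738] F [ 0.2 -0.1 -0.6] op 0.65
shift now-frame [ 0.741 -1.766 -1.875] | in target frame [ 0.676 -1.78  -1.886] | rotvec [-0.39  0.11  2.19] ang 2.23
[ 0.03860008 -0.16437898  1.99208587  0.01396922  1.34968194  0.41209454]
```

>>> {"name": "drive_tool", "arguments": {
  "series": [
    [[0,-0.6,-0.6],[-0.4,0.1,2.2]],
    [[0.1,-0.6,-0.6],[0,0,0]],
    [[0.1,-0.5,-0.6],[0,0,0]],
    [[0,0,0],[0,0,0]],
    [[0,0,0],[0,0,0]]
  ]
}}

```text
time: 14.4
eef_pos: [0.4133, 0.2377, 0.2561]
tcp_rot: [-0.579, -0.4, 0.588, -0.399]
contact_force: [0.8, -0.9, 0.4]
opening: 0.65
```

Run:
```python
from h import *
for n in ['scene','side','wrist']: snap(n,n+'14')
need([.4142,.2422,.24],down_rt(-.37)); print(ctrl.get_state()['qpos'])
```

```text
t 14.55 pos [0.4141 0.2369 0.2568] F [ 0.5 -0.9 -0.4] op 0.656
shift now-frame [ 0.336 -0.035 -0.102] | in target frame [ 0.337 -0.037 -0.099] | rotvec [-0.21  0.5   0.4 ] ang 0.67
[ 0.30769314 -0.16825033  2.02624261 -0.00245296  1.29450928  0.68205638]
```

View pics/wrist14.png

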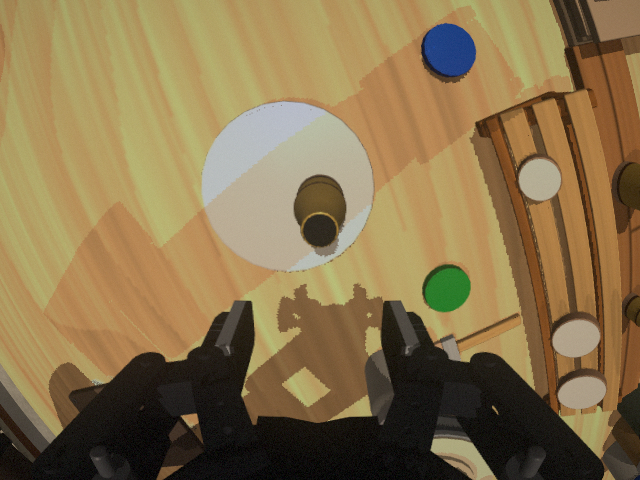

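View pics/side14.png

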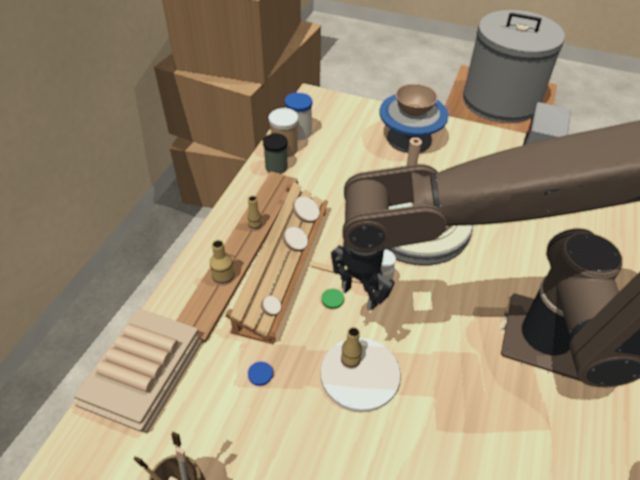

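Run:
```python
from h import *
w=load('wrist14');print(onz(w,320,229.5,.136,True), proj(w,[.4142,.2422,.136],True),'foot low edge proj',proj(w,[.4142,.2422,.02],True))
roi=w['img'][160:260,270:370];cv2.imwrite('pics/w14.png',cv2.resize(roi,None,fx=6,fy=6,interpolation=2)[:,:,::-1])
```

```text
[0.41520186 0.24083455 0.136     ] [317.97847553 228.26788196] foot low edge proj [318.73521949 195.51912885]
```

View pics/w14.png

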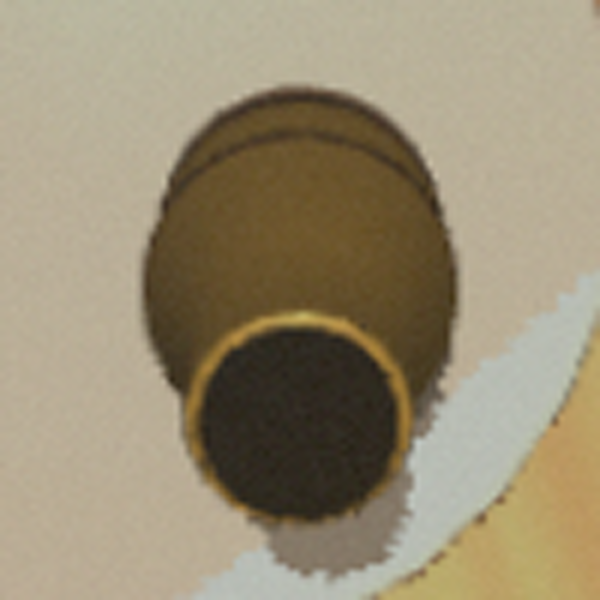

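Run:
```python
from h import *
need([.415,.2412,.16],down_rt(-.37))
```

```text
t 14.55 pos [0.4141 0.2369 0.2568] F [ 0.5 -0.9 -0.4] op 0.656
shift now-frame [ 1.936 -0.002 -0.103] | in target frame [ 1.937 -0.015 -0.087] | rotvec [-0.21  0.5   0.4 ] ang 0.67
```

>>> {"name": "drive_tool", "arguments": {
  "series": [
    [[0.3,0,-0.1],[-0.2,0.5,0.4]],
    [[0.6,0,0],[0,0,0]],
    [[0.5,0,0],[0,0,0]],
    [[0.3,0,0],[0,0,0]],
    [[0,0,0],[0,0,0]]
  ]
}}

```text
time: 15.05
eef_pos: [0.4212, 0.236, 0.1712]
tcp_rot: [0.588, 0.395, -0.584, 0.397]
contact_force: [-0.2, 1.4, -0.9]
opening: 0.653
```

>>> {"name": "drive_tool", "arguments": {
  "series": [
    [[0,0,0],[0,0,0]],
    [[0,0,0],[0,0,0]]
  ]
}}

```text
time: 15.25
eef_pos: [0.4226, 0.2347, 0.1724]
tcp_rot: [0.589, 0.394, -0.584, 0.397]
contact_force: [-0.1, -0.3, 0.8]
opening: 0.649
```

Run:
```python
from h import *
need([.415,.2412,.112],down_rt(-.37))
snap('wrist','wrist15')
need([.415,.2412,.112],down_rt(-.37))
```

```text
t 15.25 pos [0.4226 0.2347 0.1724] F [-0.1 -0.3  0.8] op 0.649
shift now-frame [ 1.207 -0.198 -0.06 ] | in target frame [ 1.208 -0.189 -0.066] | rotvec [-0.81 -0.19 -0.38] ang 0.92
t 15.3 pos [0.4229 0.2348 0.1728] F [-1.   0.2  0.9] op 0.65
shift now-frame [ 1.215 -0.203 -0.054] | in target frame [ 1.216 -0.193 -0.062] | rotvec [-0.8  -0.22 -0.42] ang 0.94
```

View pics/wrist15.png

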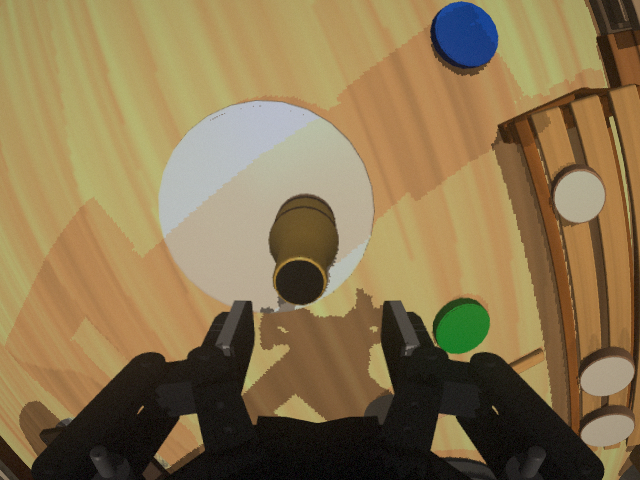

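>>> {"name": "drive_tool", "arguments": {
  "series": [
    [[0,-0.2,-0.06],[-0.8,-0.2,-0.4]],
    [[0,0,0],[0,0,0]],
    [[0.3,0,0],[0,0,0]],
    [[0,0,0],[0,0,0]],
    [[0,0,0],[0,0,0]]
  ]
}}

```text
time: 15.8
eef_pos: [0.4161, 0.2432, 0.162]
tcp_rot: [0.586, 0.4, -0.58, 0.401]
contact_force: [0.6, 0.2, -0.8]
opening: 0.649
```

Run:
```python
from h import *
print(onz(load('wrist15'),300.5,281,.136,True))
need([.415,.2412,.112],down_rt(-.37))
snap('wrist','wrist16')
need([.415,.2412,.112],down_rt(-.37))
```

```text
[0.41541077 0.24092568 0.136     ]
t 15.8 pos [0.4161 0.2432 0.162 ] F [ 0.6  0.2 -0.8] op 0.649
shift now-frame [ 0.999 -0.011  0.051] | in target frame [ 0.999 -0.005  0.046] | rotvec [ 0.14 -0.3  -0.34] ang 0.48
t 15.85 pos [0.4158 0.2431 0.1617] F [ 0.1 -0.2  0.2] op 0.65
shift now-frame [ 0.994 -0.007  0.047] | in target frame [ 0.995 -0.001  0.042] | rotvec [ 0.14 -0.28 -0.31] ang 0.44
```

View pics/wrist16.png

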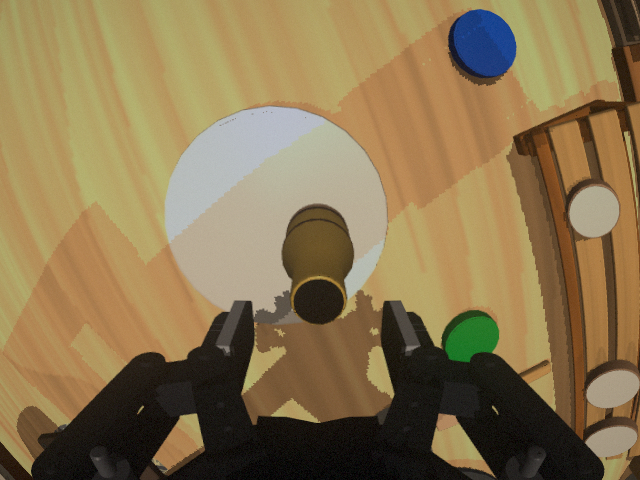

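Pot rim at (319,300), centred between tips (251, 383 → 317). Descend.

>>> {"name": "drive_tool", "arguments": {
  "series": [
    [[0.2,0,0.04],[0.1,-0.3,-0.3]],
    [[0.4,0,0],[0,0,0]],
    [[0.3,0,0],[0,0,0]],
    [[0,0,0],[0,0,0]],
    [[0,0,0],[0,0,0]]
  ]
}}

```text
time: 16.35
eef_pos: [0.4164, 0.2414, 0.1165]
tcp_rot: [0.584, 0.399, -0.583, 0.4]
contact_force: [0.7, -0.8, 0.9]
opening: 0.652
```

Run:
```python
from h import *
need([.415,.2412,.112],down_rt(-.37))
snap('wrist','wrist17')
need([.415,.2412,.112],down_rt(-.37))
```

```text
t 16.35 pos [0.4164 0.2414 0.1165] F [ 0.7 -0.8  0.9] op 0.652
shift now-frame [ 0.089 -0.024  0.014] | in target frame [ 0.089 -0.024  0.014] | rotvec [ 0.04 -0.06 -0.14] ang 0.16
t 16.4 pos [0.4163 0.2414 0.1165] F [-0.9 -0.7 -0.4] op 0.647
shift now-frame [ 0.089 -0.023  0.013] | in target frame [ 0.089 -0.023  0.013] | rotvec [ 0.04 -0.06 -0.14] ang 0.15
```

View pics/wrist17.png

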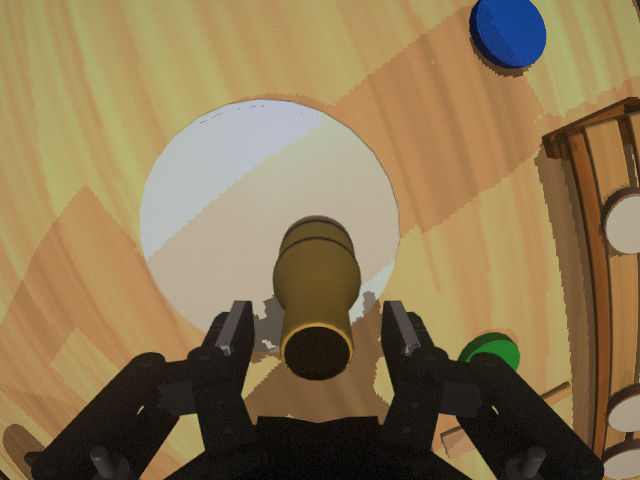

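>>> {"name": "drive_tool", "arguments": {
  "series": [
    [[0.05,-0.02,0.01],[0,0,-0.1]],
    [[0,0,0],[0,0,0]]
  ]
}}

```text
time: 16.6
eef_pos: [0.4159, 0.2415, 0.1151]
tcp_rot: [0.584, 0.4, -0.582, 0.4]
contact_force: [-0.8, -0.3, 0.4]
opening: 0.653
```

>>> {"name": "drive_tool", "arguments": {
  "series": [
    [[0,0,0],[0,0,0]],
    [[0,0,0],[0,0,0]],
    [[0,0,0],[0,0,0]],
    [[0,0,0],[0,0,0]],
    [[0,0,0],[0,0,0]]
  ],
  "grip": -1,
  "newtons": 40
}}

```text
time: 17.1
eef_pos: [0.4164, 0.2417, 0.1162]
tcp_rot: [0.585, 0.399, -0.581, 0.4]
contact_force: [0.2, 0.5, -0.9]
opening: 0.314
```

Run:
```python
from h import *
need([.415,.2412,.112],down_rt(-.37))
snap('wrist','wrist18')
need([.415,.2412,.112],down_rt(-.37))
```

```text
t 17.1 pos [0.4164 0.2417 0.1162] F [ 0.2  0.5 -0.9] op 0.314
shift now-frame [ 0.083 -0.023  0.02 ] | in target frame [ 0.084 -0.023  0.02 ] | rotvec [ 0.05 -0.21 -0.22] ang 0.31
t 17.15 pos [0.4164 0.2417 0.1162] F [ 0.4 -0.4 -0.7] op 0.318
shift now-frame [ 0.083 -0.022  0.02 ] | in target frame [ 0.083 -0.022  0.02 ] | rotvec [ 0.05 -0.21 -0.22] ang 0.31
```

View pics/wrist18.png

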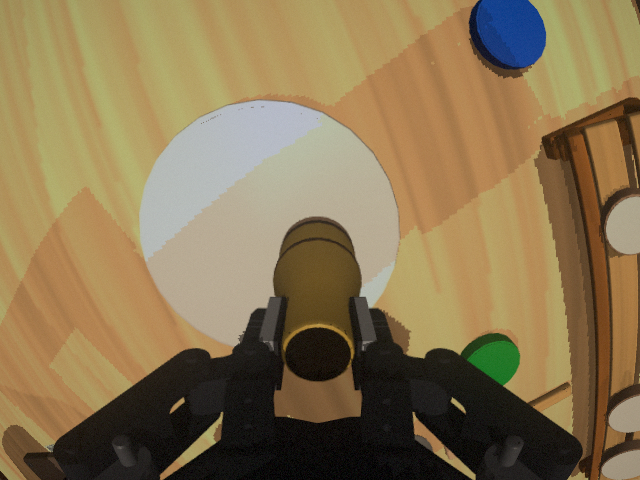

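>>> {"name": "drive_tool", "arguments": {
  "series": [
    [[-0.1,0,0],[0,0,0]],
    [[-0.3,0,0],[0,0,0]],
    [[-0.5,0,0],[0,0,0]],
    [[-0.7,0,0],[0,0,0]],
    [[-0.7,0,0],[0,0,0]]
  ]
}}

```text
time: 17.65
eef_pos: [0.4113, 0.2399, 0.2278]
tcp_rot: [-0.579, -0.401, 0.587, -0.398]
contact_force: [0.2, 0.3, -0.3]
opening: 0.314
```

>>> {"name": "drive_tool", "arguments": {
  "series": [
    [[-0.7,0,0],[0,0,0]],
    [[-0.5,0,0],[0,0,0]],
    [[0,0,0],[0,0,0]],
    [[0,0,0],[0,0,0]]
  ]
}}

```text
time: 18.05
eef_pos: [0.4132, 0.2406, 0.296]
tcp_rot: [-0.583, -0.4, 0.584, -0.399]
contact_force: [-0.4, 0.1, -2.3]
opening: 0.315
```

Run:
```python
from h import *
for n in ['wrist','side']: snap(n,n+'19')
need([.5,0,.29],down_rt(-.37))
```

```text
t 18.15 pos [0.413  0.2405 0.2952] F [-0.  -0.5 -1.8] op 0.313
shift now-frame [0.101 3.36  3.857] | in target frame [0.104 3.362 3.855] | rotvec [0.04 0.11 0.17] ang 0.21
```

View pics/wrist19.png

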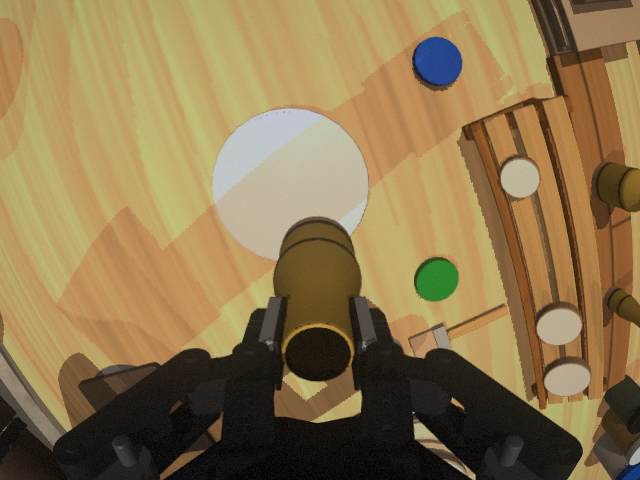

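View pics/side19.png

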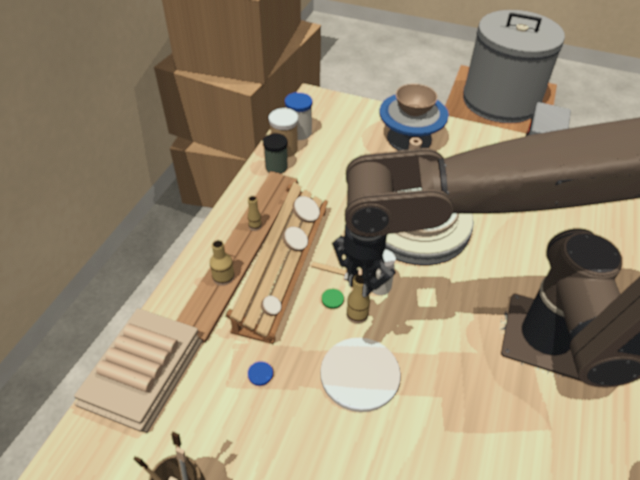

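>>> {"name": "drive_tool", "arguments": {
  "series": [
    [[0,0.2,0.25],[0,0,0]],
    [[0,0.4,0.45],[0,0,0]],
    [[0,0.5,0.57],[0,0,0]],
    [[0,0.5,0.57],[0,0,0]],
    [[0,0.5,0.57],[0,0,0]]
  ]
}}

```text
time: 18.65
eef_pos: [0.4636, 0.0889, 0.283]
tcp_rot: [-0.575, -0.407, 0.588, -0.398]
contact_force: [-0.2, 0.0, -1.4]
opening: 0.316
```

>>> {"name": "drive_tool", "arguments": {
  "series": [
    [[0,0.5,0.57],[0,0,0]],
    [[0,0.5,0.57],[0,0,0]],
    [[0,0.3,0.57],[0,0,0]],
    [[0,0,0.7],[0,0,0]],
    [[0,0,0.7],[0,0,0]]
  ]
}}

```text
time: 19.15
eef_pos: [0.4667, -0.0864, 0.2701]
tcp_rot: [-0.57, -0.412, 0.593, -0.393]
contact_force: [0.8, -0.9, -1.2]
opening: 0.318
```

Run:
```python
from h import *
need([.38,-.253,.29],down_rt(-.37))
```

```text
t 19.15 pos [ 0.4667 -0.0864  0.2701] F [ 0.8 -0.9 -1.2] op 0.318
shift now-frame [-0.339 -0.464  3.733] | in target frame [-0.399 -0.412  3.734] | rotvec [0.56 0.65 2.34] ang 2.49
```

>>> {"name": "drive_tool", "arguments": {
  "series": [
    [[-0.2,-0.05,0.4],[0.5,0.6,2.3]],
    [[-0.2,-0.1,0.6],[0,0,0]],
    [[-0.1,-0.1,0.6],[0,0,0]],
    [[0,-0.1,0.6],[0,0,0]],
    [[0,-0.05,0.6],[0,0,0]]
  ]
}}

```text
time: 19.65
eef_pos: [0.3908, -0.2131, 0.2834]
tcp_rot: [-0.58, -0.406, 0.587, -0.393]
contact_force: [-0.4, -0.3, -1.3]
opening: 0.314
```

>>> {"name": "drive_tool", "arguments": {
  "series": [
    [[0,0,0.3],[0,0,0]],
    [[0,0,0],[0,0,0]],
    [[0,0,0],[0,0,0]]
  ]
}}

```text
time: 19.95
eef_pos: [0.3818, -0.2285, 0.2771]
tcp_rot: [-0.581, -0.408, 0.589, -0.387]
contact_force: [0.6, 0.3, -2.1]
opening: 0.312
```

Run:
```python
from h import *
need([.3805,-.252,.29],down_rt(-.37))
```

```text
t 19.95 pos [ 0.3818 -0.2285  0.2771] F [ 0.6  0.3 -2.1] op 0.312
shift now-frame [-0.266  0.141  0.444] | in target frame [-0.259  0.146  0.447] | rotvec [-0.39 -0.4   1.76] ang 1.85
```

>>> {"name": "drive_tool", "arguments": {
  "series": [
    [[0,0.14,0.44],[-0.4,-0.4,1.8]],
    [[0,0,0],[0,0,0]],
    [[0.2,0,0],[0,0,0]],
    [[0.3,0,0],[0,0,0]],
    [[0,0,0],[0,0,0]]
  ]
}}

```text
time: 20.45
eef_pos: [0.381, -0.2461, 0.2462]
tcp_rot: [0.583, 0.404, -0.582, 0.398]
contact_force: [1.0, -0.1, -2.2]
opening: 0.313
```

>>> {"name": "drive_tool", "arguments": {
  "series": [
    [[0,0,0],[0,0,0]],
    [[0,0,0],[0,0,0]]
  ]
}}

```text
time: 20.65
eef_pos: [0.3814, -0.2445, 0.2456]
tcp_rot: [0.582, 0.405, -0.581, 0.398]
contact_force: [-0.2, -0.4, -1.7]
opening: 0.317
```

Run:
```python
from h import *
for n in ['scene','side','wrist']: snap(n,n+'20')
need([.3804,-.252,.215],down_rt(-.37))
im=load('side20')['img'][100:250,350:490];im=cv2.resize(im,None,fx=2.8,fy=2.8,interpolation=2)[:,:,::-1]
im2=load('scene20')['img'][70:220,200:340];im2=cv2.resize(im2,None,fx=2.8,fy=2.8,interpolation=2)[:,:,::-1]
cv2.imwrite('pics/d20.png',np.hstack([im,im2]))
```

```text
t 20.8 pos [ 0.3815 -0.2451  0.2463] F [-0.8  0.5 -0.4] op 0.317
shift now-frame [0.625 0.031 0.14 ] | in target frame [0.626 0.029 0.136] | rotvec [ 0.41 -0.34  0.31] ang 0.62
```

View pics/d20.png

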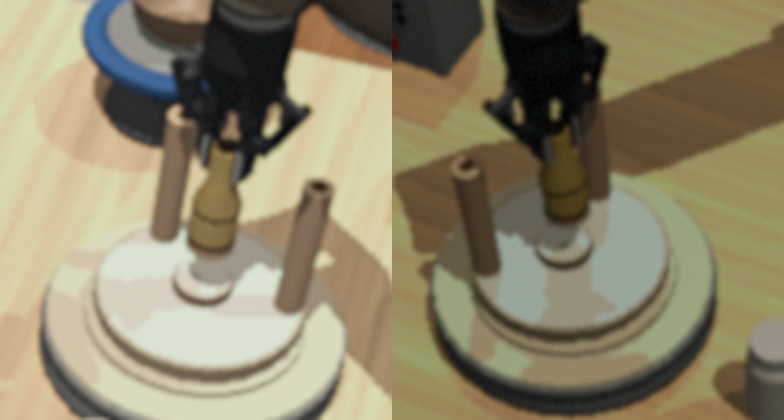

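View pics/wrist20.png

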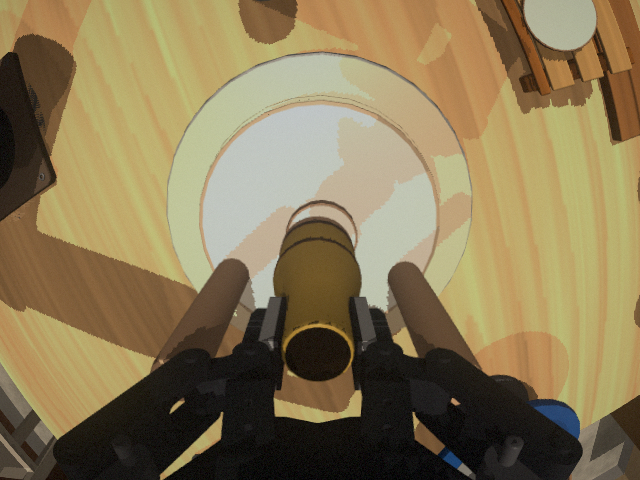

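Good; correct laterally and lower further.

>>> {"name": "drive_tool", "arguments": {
  "series": [
    [[0,0.03,0.14],[0.4,-0.3,0.3]],
    [[0,0,0],[0,0,0]],
    [[0.25,0,0],[0,0,0]],
    [[0.25,0,0],[0,0,0]],
    [[0,0,0],[0,0,0]]
  ]
}}

```text
time: 21.3
eef_pos: [0.3806, -0.2535, 0.2203]
tcp_rot: [0.584, 0.398, -0.583, 0.4]
contact_force: [0.9, -0.2, -2.1]
opening: 0.316
```

>>> {"name": "drive_tool", "arguments": {
  "series": [
    [[0,0,0],[0,0,0]]
  ]
}}

```text
time: 21.4
eef_pos: [0.3803, -0.2533, 0.2195]
tcp_rot: [0.584, 0.399, -0.584, 0.399]
contact_force: [0.1, -0.5, -0.6]
opening: 0.315
```

Run:
```python
from h import *
need([.3804,-.252,.205],down_rt(-.37))
```

```text
t 21.4 pos [ 0.3803 -0.2533  0.2195] F [ 0.1 -0.5 -0.6] op 0.315
shift now-frame [ 0.291 -0.008 -0.025] | in target frame [ 0.291 -0.007 -0.025] | rotvec [-0.08  0.01 -0.06] ang 0.1
```

>>> {"name": "drive_tool", "arguments": {
  "series": [
    [[0.15,0,-0.02],[0,0,0]],
    [[0.17,0,0],[0,0,0]],
    [[0,0,0],[0,0,0]],
    [[0,0,0],[0,0,0]]
  ]
}}

```text
time: 21.8
eef_pos: [0.3806, -0.2521, 0.2018]
tcp_rot: [0.584, 0.399, -0.584, 0.399]
contact_force: [-1.1, -0.4, -1.0]
opening: 0.318
```

Run:
```python
from h import *
for n in ['scene','side','wrist']: snap(n,n+'21')
need([.3804,-.252,.194],down_rt(-.37))
a=cv2.resize(load('side21')['img'][160:220,390:450],None,fx=6.5,fy=6.5,interpolation=2)[:,:,::-1]
b=cv2.resize(load('scene21')['img'][110:170,230:290],None,fx=6.5,fy=6.5,interpolation=2)[:,:,::-1]
cv2.imwrite('pics/d21.png',np.hstack([a,b]))
cv2.imwrite('pics/w21.png',cv2.resize(load('wrist21')['img'][170:310,250:390],None,fx=4,fy=4,interpolation=2)[:,:,::-1])
```

```text
t 21.95 pos [ 0.3807 -0.2522  0.2021] F [-0.5 -0.  -1.6] op 0.313
shift now-frame [ 0.163 -0.007 -0.001] | in target frame [ 0.163 -0.007 -0.001] | rotvec [-0.08  0.   -0.05] ang 0.09
```

View pics/d21.png

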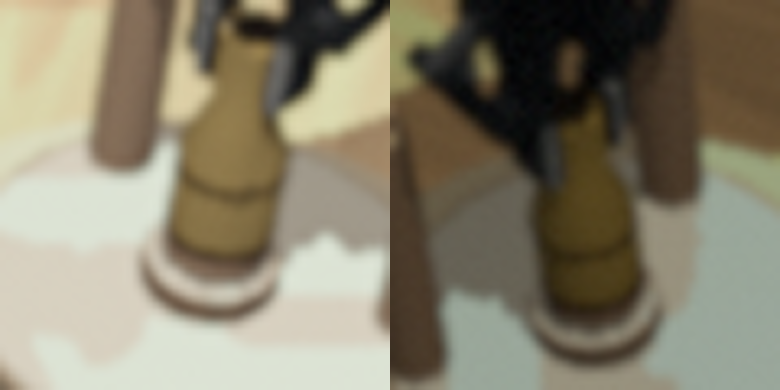

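View pics/w21.png

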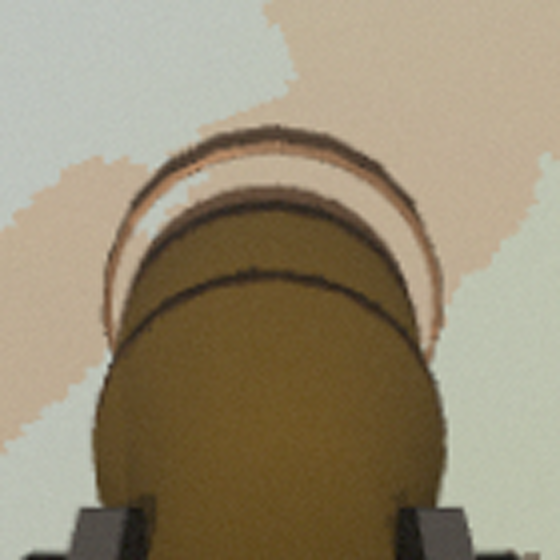

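Run:
```python
from h import *
w=load('wrist21');Rt=down_rt(-.37)
for zf in (.104,.106,.108):
    a=onz(w,317.5,170+186/4,zf,True);b=onz(w,318.3,170+150/4,.098,True)
    print(zf,a.round(4),b.round(4),'rim gap mm',((b-a)@Rt[:,2]*-1000).round(2))
    # edges: foot centre = a + z*23, cookie centre = b + z*29 (b white edge ~27-28)
    print('foot',(a+Rt[:,2]*.023).round(4),'cookie',(b+Rt[:,2]*.0285).round(4))
```

```text
0.104 [ 0.3873 -0.2328  0.104 ] [ 0.3894 -0.2288  0.098 ] rim gap mm 4.53
foot [ 0.379  -0.2543  0.104 ] cookie [ 0.3791 -0.2554  0.098 ]
0.106 [ 0.3875 -0.2324  0.106 ] [ 0.3894 -0.2288  0.098 ] rim gap mm 4.03
foot [ 0.3792 -0.2538  0.106 ] cookie [ 0.3791 -0.2554  0.098 ]
0.108 [ 0.3877 -0.2319  0.108 ] [ 0.3894 -0.2288  0.098 ] rim gap mm 3.52
foot [ 0.3793 -0.2533  0.108 ] cookie [ 0.3791 -0.2554  0.098 ]
```

>>> {"name": "drive_tool", "arguments": {
  "series": [
    [[0.1,0,0],[0,0,0]],
    [[0,0,0],[0,0,0]],
    [[0,0,0],[0,0,0]]
  ]
}}

```text
time: 22.25
eef_pos: [0.3811, -0.2526, 0.1975]
tcp_rot: [0.584, 0.398, -0.583, 0.4]
contact_force: [0.7, 0.2, -2.2]
opening: 0.321
```

```bash
cat > v.py <<'E'
from h import *
import sys
k=sys.argv[1]
for n in ['scene','side','wrist']: snap(n,n+k)
need([.3804,-.252,.194],down_rt(-.37))
a=cv2.resize(load('side'+k)['img'][160:220,390:450],None,fx=6.5,fy=6.5,interpolation=2)[:,:,::-1]
b=cv2.resize(load('scene'+k)['img'][110:170,230:290],None,fx=6.5,fy=6.5,interpolation=2)[:,:,::-1]
cv2.imwrite('pics/d%s.png'%k,np.hstack([a,b]))
cv2.imwrite('pics/w%s.png'%k,cv2.resize(load('wrist'+k)['img'][170:310,250:390],None,fx=4,fy=4,interpolation=2)[:,:,::-1])
E
python3 v.py 22
```

```text
t 22.4 pos [ 0.381  -0.2525  0.1975] F [-1.1  0.5 -0.6] op 0.314
shift now-frame [ 0.069 -0.015 -0.005] | in target frame [ 0.069 -0.015 -0.005] | rotvec [-0.07  0.04 -0.13] ang 0.15
```

View pics/d22.png

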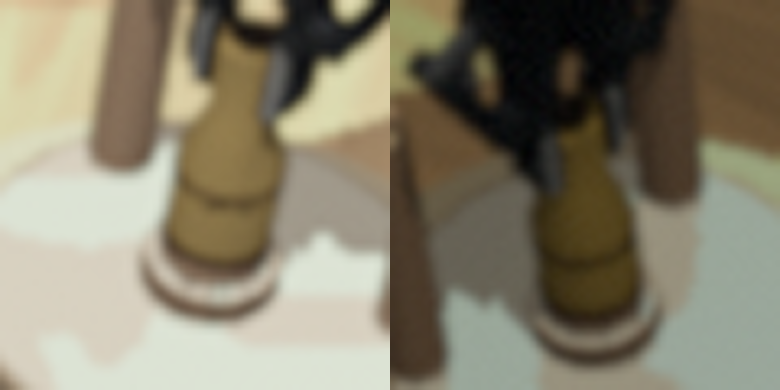

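View pics/w22.png

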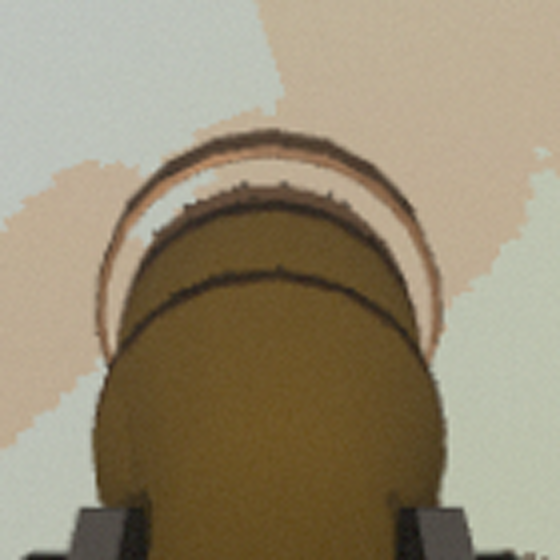

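Run:
```python
from h import *
a=[cv2.resize(load('wrist'+k)['img'][205:275,270:366],None,fx=4,fy=4,interpolation=2)[:,:,::-1] for k in ('18','19')]
cv2.imwrite('pics/c18.png',np.hstack(a))
w=load('wrist19')
# known circle of foot: where is it in tool frame?
```

```text
(no output)
```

View pics/c18.png

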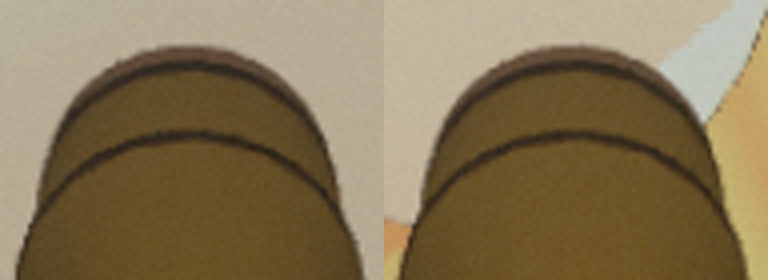

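Run:
```python
from h import *
w=load('wrist22');Rt=down_rt(-.37)
a=onz(w,317.3,216.4,.1013,True);b=onz(w,317.4,170+153/4,.098,True);c=onz(w,317.4,170+146/4,.098,True)
print('gap to white edge',((b-a)@Rt[:,2]*-1000).round(2),'to outer',((c-a)@Rt[:,2]*-1000).round(2),'expected outer: 6')
foot=a[:2]+Rt[:2,2]*.023
print('foot est',foot)
# compare: project foot rim circle and cookie rim circle into scene/side, for hypothesis foot centre, cookie centre; print left/right extents
for n in('scene','side'):
    c=load(n+'22')
    for nm,ce,r,z in (('foot',foot,.023,.1013),('cookie',(.3801,-.253),.029,.098)):
        P=np.array([proj(c,[ce[0]+r*np.cos(t),ce[1]+r*np.sin(t),z]) for t in np.linspace(0,6.28,60)])
        x0,y0={'scene':(230,110),'side':(390,160)}[n]
        print(n,nm,'x',((P[:,0].min()-x0)*6.5).round(),((P[:,0].max()-x0)*6.5).round(),'y',((P[:,1].min()-y0)*6.5).round(),((P[:,1].max()-y0)*6.5).round())
```

```text
gap to white edge 4.54 to outer 5.69 expected outer: 6
foot est [ 0.37951732 -0.25425111]
scene foot x 150.0 254.0 y 253.0 333.0
scene cookie x 139.0 270.0 y 250.0 350.0
side foot x 155.0 266.0 y 203.0 279.0
side cookie x 138.0 277.0 y 200.0 297.0
```

Run:
```python
from h import *
a=load('side22')['img'][185:212,405:438];b=load('scene22')['img'][140:168,246:276]
f=lambda i:cv2.resize(np.clip(i.astype(float)*1.3,0,255).astype(np.uint8),(390,390*i.shape[0]//i.shape[1]),interpolation=cv2.INTER_CUBIC)
A=f(a);B=f(b);h=max(A.shape[0],B.shape[0]);o=np.zeros((h,780,3),np.uint8);o[:A.shape[0],:390]=A;o[:B.shape[0],390:]=B
cv2.imwrite('pics/z22.png',o[:,:,::-1]);print(A.shape,B.shape)
for r in (194,196,198,200): print('side',r,load('side22')['img'][r,408:436].sum(1).tolist())
for r in (152,154,156,158): print('scene',r,load('scene22')['img'][r,246:278].sum(1).tolist())
for n in('scene','side'):
    c=load(n+'22')
    for nm,ce,r,z in (('foot',(.3795,-.2543),.023,.1013),('cookie',(.3801,-.253),.029,.098)):
        P=np.array([proj(c,[ce[0]+r*np.cos(t),ce[1]+r*np.sin(t),z]) for t in np.linspace(0,6.28,60)]);print(n,nm,P.min(0).round(1),P.max(0).round(1))
```

```text
(319, 390, 3) (364, 390, 3)
side 194 [659, 659, 660, 659, 650, 614, 511, 366, 296, 304, 316, 322, 323, 323, 325, 322, 321, 313, 312, 307, 299, 286, 269, 306, 391, 439, 451, 451]
side 196 [651, 646, 646, 628, 596, 563, 460, 301, 241, 278, 309, 320, 321, 320, 319, 317, 313, 309, 302, 298, 288, 271, 250, 297, 393, 441, 452, 449]
side 198 [620, 618, 604, 561, 546, 556, 486, 343, 235, 213, 234, 264, 289, 300, 306, 305, 305, 297, 291, 276, 255, 217, 229, 320, 405, 446, 489, 540]
side 200 [615, 618, 589, 502, 453, 515, 539, 480, 384, 312, 278, 251, 227, 220, 219, 216, 217, 210, 198, 189, 185, 234, 348, 451, 505, 539, 591, 637]
scene 152 [284, 286, 286, 288, 283, 267, 209, 144, 123, 122, 133, 137, 142, 144, 155, 157, 166, 160, 169, 168, 162, 158, 217, 317, 381, 410, 420, 422, 420, 425, 439, 461]
scene 154 [293, 292, 286, 284, 283, 260, 214, 150, 111, 119, 137, 142, 147, 158, 157, 161, 162, 166, 164, 160, 148, 139, 209, 318, 375, 392, 410, 420, 421, 433, 455, 470]
scene 156 [386, 346, 296, 285, 268, 253, 234, 175, 117, 99, 117, 131, 134, 145, 149, 152, 151, 149, 142, 137, 124, 149, 249, 358, 376, 358, 390, 418, 429, 446, 466, 472]
scene 158 [465, 436, 380, 323, 284, 262, 267, 259, 205, 136, 103, 92, 100, 101, 100, 108, 101, 110, 123, 141, 185, 232, 313, 360, 307, 308, 393, 440, 458, 471, 475, 478]
scene foot [253.  148.9] [269.  161.2]
scene cookie [251.3 148.4] [271.5 163.9]
side foot [413.9 191.2] [431.  202.9]
side cookie [411.2 190.8] [432.7 205.6]
```

View pics/z22.png

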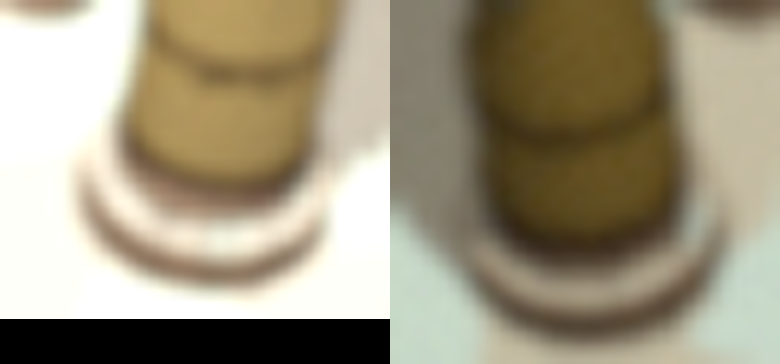

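>>> {"name": "drive_tool", "arguments": {
  "series": [
    [[0,0,0],[5,0,0]],
    [[0,0,0],[8,0,0]],
    [[0,0,0],[8,0,0]],
    [[0,0,0],[8,0,0]],
    [[0,0,0],[8,0,0]]
  ]
}}

```text
time: 22.9
eef_pos: [0.3812, -0.2527, 0.198]
tcp_rot: [0.683, 0.184, -0.682, 0.186]
contact_force: [0.0, 1.1, -2.0]
opening: 0.312
```

>>> {"name": "drive_tool", "arguments": {
  "series": [
    [[0,0,0],[8,0,0]],
    [[0,0,0],[8,0,0]],
    [[0,0,0],[8,0,0]],
    [[0,0,0],[0,0,0]],
    [[0,0,0],[0,0,0]]
  ]
}}

```text
time: 23.4
eef_pos: [0.3814, -0.2529, 0.1986]
tcp_rot: [0.707, 0.032, -0.705, 0.035]
contact_force: [0.1, 0.7, -0.6]
opening: 0.314
```

```bash
python3 v.py 23
python3 - <<'E'
from h import *
need([.3804,-.252,.1975],down_rt(-.37-np.radians(61)))
E
```

```text
t 23.55 pos [ 0.3814 -0.2529  0.1985] F [-0.3  0.5 -0.6] op 0.315
shift now-frame [ 0.09  -0.02   0.019] | in target frame [ 0.09  -0.025 -0.009] | rotvec [-6.344e+01 -5.000e-02 -2.600e-01] ang 63.44
t 23.55 pos [ 0.3814 -0.2529  0.1985] F [-0.3  0.5 -0.6] op 0.315
shift now-frame [ 0.02  -0.02   0.018] | in target frame [ 0.02  -0.02   0.018] | rotvec [-2.44 -0.17 -0.19] ang 2.46
```

View pics/w23.png

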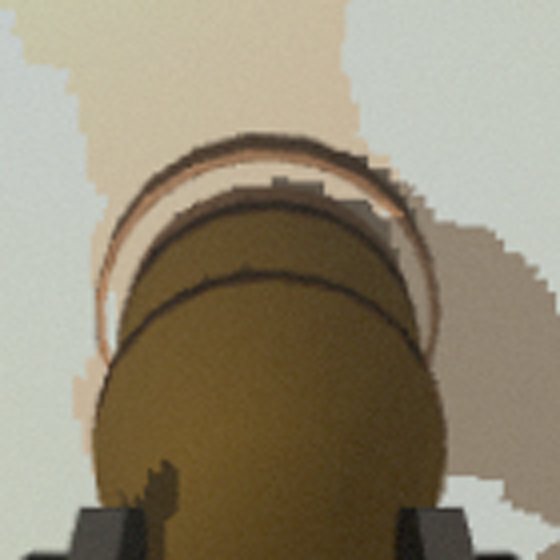

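>>> {"name": "drive_tool", "arguments": {
  "series": [
    [[0.04,0,0],[0,-0.1,-0.1]],
    [[0,0,0],[0,0,0]]
  ]
}}

```text
time: 23.75
eef_pos: [0.3814, -0.2529, 0.1963]
tcp_rot: [0.707, 0.033, -0.706, 0.034]
contact_force: [0.5, -0.2, -1.1]
opening: 0.317
```

>>> {"name": "drive_tool", "arguments": {
  "series": [
    [[0.03,0,0],[0,0,0]]
  ]
}}

```text
time: 23.85
eef_pos: [0.3815, -0.253, 0.195]
tcp_rot: [0.707, 0.033, -0.706, 0.034]
contact_force: [-0.4, -0.1, -1.2]
opening: 0.313
```

>>> {"name": "drive_tool", "arguments": {
  "series": [
    [[0.03,0,0],[0,0,0]]
  ]
}}

```text
time: 23.95
eef_pos: [0.3817, -0.2531, 0.1942]
tcp_rot: [0.707, 0.033, -0.706, 0.034]
contact_force: [-2.2, 2.0, 8.1]
opening: 0.316
```

>>> {"name": "drive_tool", "arguments": {
  "series": [
    [[0,0,0],[0,0,0]]
  ]
}}

```text
time: 24.05
eef_pos: [0.3818, -0.2532, 0.1944]
tcp_rot: [0.707, 0.033, -0.706, 0.035]
contact_force: [0.5, 0.4, -0.9]
opening: 0.318
```

```bash
python3 v.py 24
```

```text
t 24.2 pos [ 0.3817 -0.2532  0.1942] F [-0.5 -1.4  0.3] op 0.322
shift now-frame [ 0.004 -0.026  0.024] | in target frame [ 0.004 -0.033 -0.012] | rotvec [-6.33e+01 -3.00e-02 -1.50e-01] ang 63.31
```

View pics/w24.png

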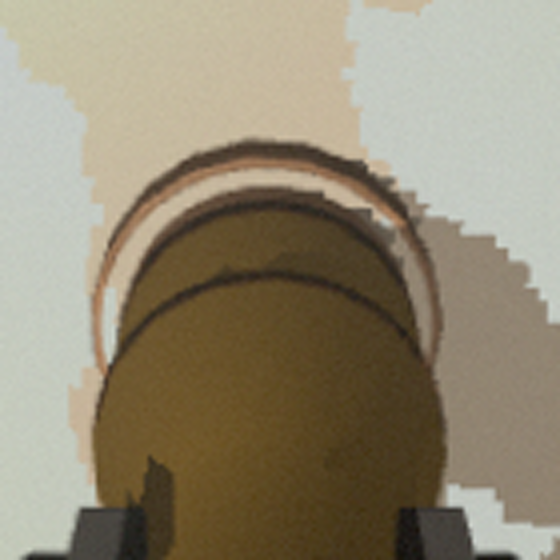

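View pics/d24.png

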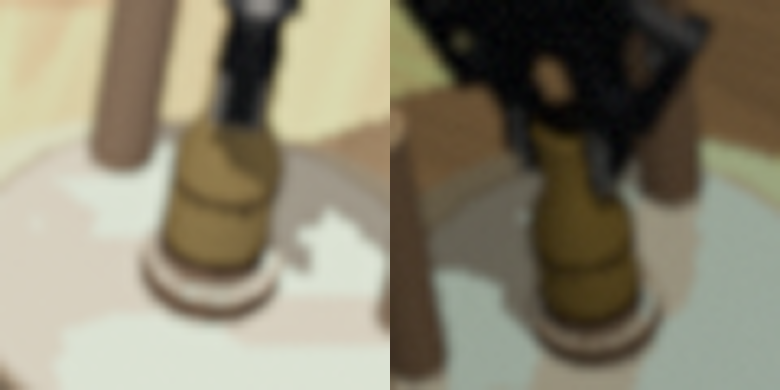

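>>> {"name": "drive_tool", "arguments": {
  "series": [
    [[-0.05,0,0],[0,0,0]],
    [[0,-0.01,0.03],[0,0,0]],
    [[0,0,0],[0,0,0]]
  ]
}}

```text
time: 24.5
eef_pos: [0.3798, -0.2525, 0.1962]
tcp_rot: [0.707, 0.034, -0.706, 0.034]
contact_force: [0.3, -0.4, -1.4]
opening: 0.318
```

>>> {"name": "drive_tool", "arguments": {
  "series": [
    [[0.03,0,0],[0,0,0]]
  ]
}}

```text
time: 24.6
eef_pos: [0.3798, -0.2526, 0.1948]
tcp_rot: [0.707, 0.033, -0.706, 0.034]
contact_force: [0.8, 0.9, -1.0]
opening: 0.318
```

>>> {"name": "drive_tool", "arguments": {
  "series": [
    [[0.03,0,0],[0,0,0]]
  ]
}}

```text
time: 24.7
eef_pos: [0.38, -0.2527, 0.1942]
tcp_rot: [0.707, 0.034, -0.706, 0.034]
contact_force: [-1.6, 2.9, 8.5]
opening: 0.315
```

>>> {"name": "drive_tool", "arguments": {
  "series": [
    [[0,0,0],[0,0,0]]
  ]
}}

```text
time: 24.8
eef_pos: [0.3801, -0.2528, 0.1944]
tcp_rot: [0.707, 0.033, -0.706, 0.034]
contact_force: [-0.1, 0.3, -2.0]
opening: 0.316
```

```bash
python3 v.py 25
```

```text
t 24.95 pos [ 0.3801 -0.2527  0.1942] F [-0.4 -0.3  1. ] op 0.314
shift now-frame [ 0.005 -0.014 -0.008] | in target frame [ 0.005  0.    -0.016] | rotvec [-6.33e+01 -4.00e-02 -1.30e-01] ang 63.3
```

View pics/w25.png

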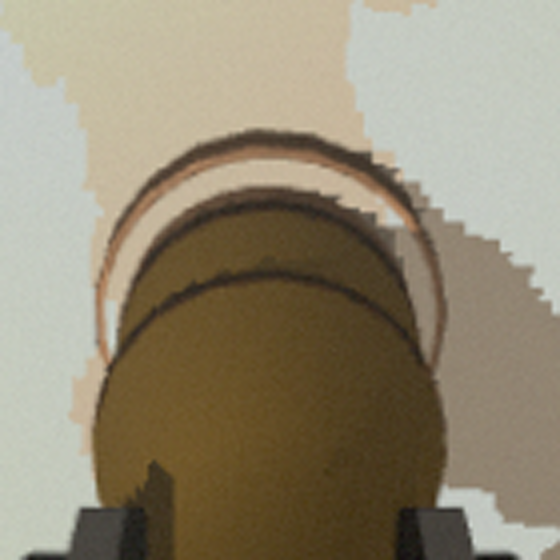

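View pics/d25.png

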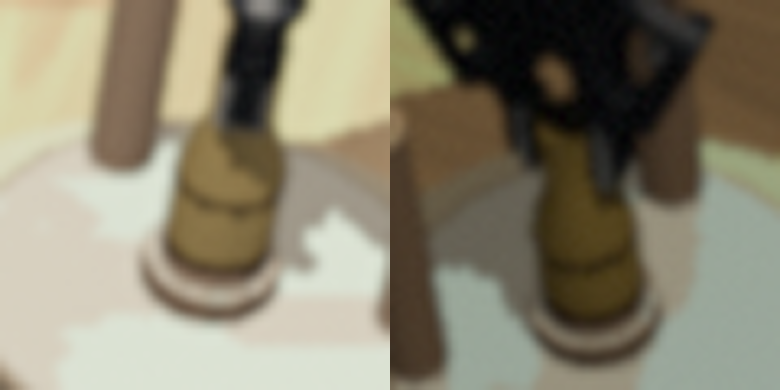

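>>> {"name": "drive_tool", "arguments": {
  "series": [
    [[0,0,0],[0,0,0]],
    [[0,0,0],[0,0,0]],
    [[0,0,0],[0,0,0]],
    [[0,0,0],[0,0,0]]
  ],
  "grip": 0.2
}}

```text
time: 25.35
eef_pos: [0.3801, -0.2529, 0.194]
tcp_rot: [0.707, 0.033, -0.706, 0.035]
contact_force: [0.4, 0.6, 0.5]
opening: 0.599
```

```bash
python3 v.py 26
```

```text
t 25.5 pos [ 0.3801 -0.2528  0.1941] F [0.8 0.4 0.2] op 0.597
shift now-frame [ 0.001 -0.016 -0.007] | in target frame [ 0.001 -0.001 -0.018] | rotvec [-6.33e+01 -4.00e-02 -1.50e-01] ang 63.3
```

View pics/wrist26.png

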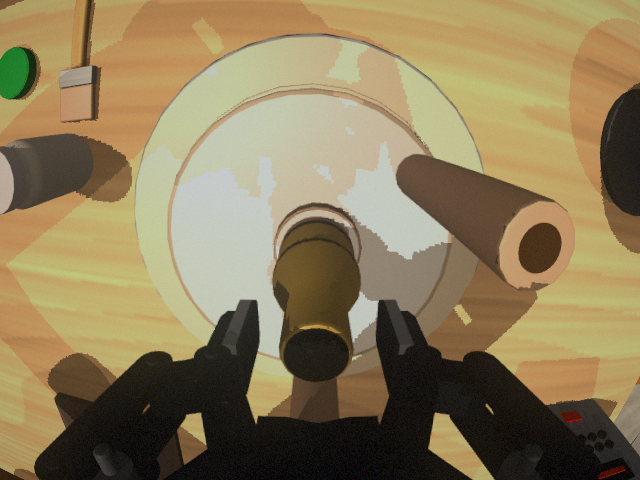

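>>> {"name": "drive_tool", "arguments": {
  "series": [
    [[-0.2,0,0],[0,0,0]],
    [[-0.4,0,0],[0,0,0]],
    [[-0.6,0,0],[0,0,0]],
    [[-0.7,0,0],[0,0,0]],
    [[-0.6,0,0],[0,0,0]]
  ]
}}

```text
time: 26.0
eef_pos: [0.378, -0.2507, 0.3199]
tcp_rot: [-0.704, -0.036, 0.708, -0.031]
contact_force: [0.1, 0.1, 0.2]
opening: 0.595
```

>>> {"name": "drive_tool", "arguments": {
  "series": [
    [[-0.4,0,0],[0,0,0]],
    [[0,0,-0.5],[0,0,0]],
    [[0,0,-0.7],[0,0,0]],
    [[0,0,0],[0,0,0]],
    [[0,0,0],[0,0,0]]
  ]
}}

```text
time: 26.5
eef_pos: [0.4412, -0.2469, 0.3536]
tcp_rot: [0.709, 0.031, -0.704, 0.036]
contact_force: [0.1, 0.8, 0.4]
opening: 0.601
```

```bash
python3 v.py 27
python3 - <<'E'
from h import *
w=load('wrist27');u,v=proj(w,[.38,-.253,.098],True);print(u,v)
u,v=int(u),int(v);cv2.imwrite('pics/w27.png',cv2.resize(w['img'][max(0,v-70):v+70,max(0,u-70):u+70],None,fx=4,fy=4,interpolation=2)[:,:,::-1])
E
```

```text
t 26.65 pos [ 0.4405 -0.247   0.353 ] F [-0.2  0.6  0.2] op 0.598
shift now-frame [ 3.172 -0.035  1.227] | in target frame [ 3.181 -1.083  0.528] | rotvec [-63.45  -0.11  -0.59] ang 63.45
314.98802097377035 254.47440393092813
```

View pics/w27.png

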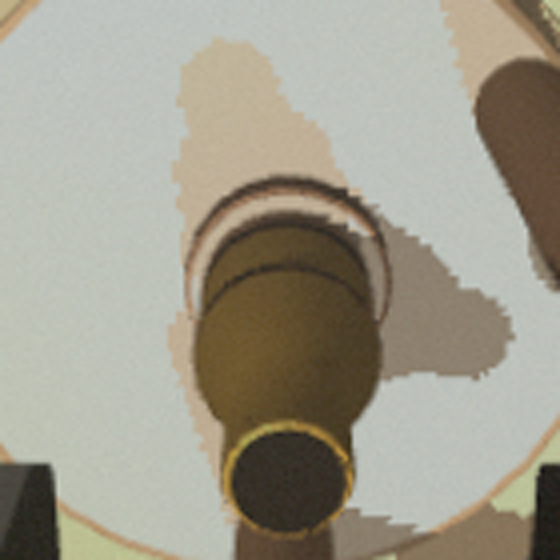

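View pics/d27.png

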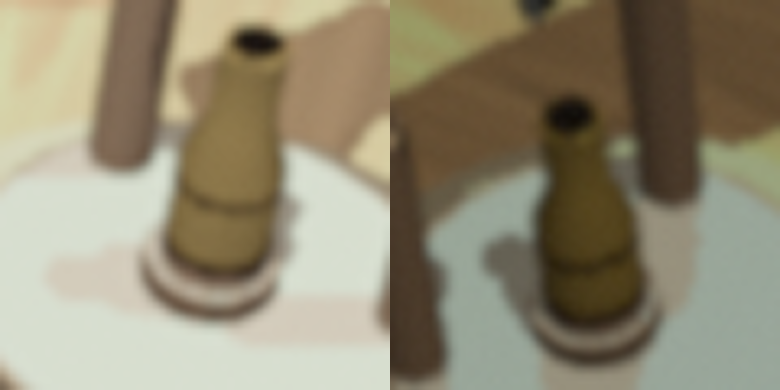

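View pics/scene27.png

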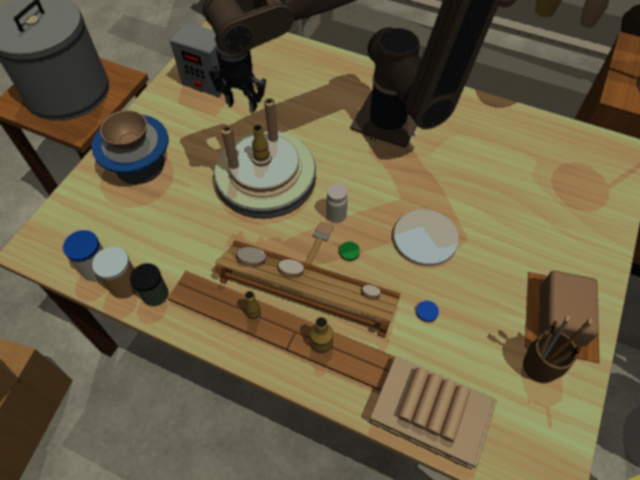

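Run:
```python
from h import *
print(ctrl.get_state()['time'],ctrl.sign_off())
```

```text
the job is handed in; nothing more can be done
26.65 None
```

The pot from the bat now stands upright on the 58 mm cookie in the middle of the kiln shelf, and I handed the job in at 26.7 s with the gripper clear of everything.

**What I did**
- I took the bat pot to be the 46 mm one. Its foot measured about 44–45 mm, its top was about 134 mm above the bench, and the 36 mm and 56 mm pots were both on the ware board. So I took the 58 mm cookie from the rack.
- I laid the cookie white side up at about (0.380, −0.253). My estimates put the middle of the shelf at about (0.378, −0.252).
- I released the cookie, then gripped the pot by its neck and set it down with a light touch of about 8 N before opening the gripper.

**Last checks**
- **Rim, wrist camera:** the rim looks equal left and right (16 and 15 pixels) and shows at the front. Views from two directions agreed to within about 1 mm.
- **Rim, fixed cameras:** these disagreed. The two coarser fixed cameras suggested the pot was about 3 mm off-centre towards the posts. I trusted the wrist camera because it is sharper and compares the rim within one image. I did not look at the rim from behind.
- **Everything else:** in the last picture the posts, other pots and cookies, jar, brush and coloured discs look undisturbed.
- **Force:** the highest contact force I read was 26 N, through the cookie while it was being set down.

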